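# Test a batch of pedal boards on the guitar tech's bench

## Robot

A 7-joint arm with a two-finger parallel gripper is mounted at the origin on the work surface. World frame = base frame: x ahead of the robot, y to its left, z up, the work surface at z = 0. Lengths are in m, angles in rad, forces in N, time in s.
With the tool pointing down it reaches from about 0.425 to 0.925 m from the base axis. Payload 6.8 kg.
Tool frame: the origin (TCP) lies at the very end of the fingers, on their centre line; the grasp point (between the pads) lies 19 mm behind it; z points along the fingers, y is the line along which they close (so a half turn about z gives the same grasp; the last joint's range is limited). The gripper opens to 85 mm and grips with 20 to 120 N. Pads are 22 mm wide; open, the fingers measure 114 mm over their backs; the gripper's body (76 mm by 85 mm) begins 54 mm behind the grasp point. The pads swing forward as they close: fully open they stand 13 mm farther back than shut.
Start: joints at [-0.108, 0.477, 0.022, 1.555, -0.011, 1.109, -0.083], TCP at [0.675, 0, 0.231] pointing down, gripper open.
Joint ranges: [-2.96, 2.96], [-0.34, 2.1], [-1.41, 1.46], [0.24, 2.44], [-1.37, 4.51], [0.17, 1.92], [-2.96, 2.96]. Speed limits (rad/s): [2.39, 2.39, 3.14, 3.14, 3.14, 3.14, 3.14].

## Interface

Orientations are given as [roll, pitch, yaw] about the fixed x, y, z axes, in that order (R = Rz(yaw) Ry(pitch) Rx(roll)).
In Python, from rig import get_obs, grab_frame, arm gives the robot as it stands.
- The arm moves only by the tool step_arm, never from a script. Its argument "motion" is a list of rows, each an object of numbers: "x", "y", "z": the shift along the tool's x, y, z in m; "rx", "ry", "rz": the turn, a rotation vector about the tool's x, y, z in degrees; "jaw": the opening in per cent of the stroke, from 0 (shut) to 100 (fully open). In form: [{"x": .., "y": .., "z": .., "rx": .., "ry": .., "rz": .., "jaw": ..}, ...]. A call has 1 to 10 rows; each row is the pose to reach, as a shift and turn from the pose commanded when the call began, along the tool's axes at that moment; what a row does not reach only later rows make up. A row lasts 1/8 s, in which the tool goes at most 62.5 mm and 10.7 degrees, less where a joint would pass 70% of its speed; a pose out of reach is approached as far as the arm can. A call with a gripper value outside its range is refused whole. The fingers move at their own pace and stop on an object; "grip_force" is the grip in N (left out, the last holds). Time passes only in rows, so rows that repeat a pose let the fingers close. It gives the time, the measured TCP pose, the force, the opening and the grip force at its end, in the units of the state.
- get_obs(): the state, without advancing time (a new reading comes with each control period).
- grab_frame(name): name is "scene" or "side" or "wrist"; returns a dict with "pixels" (480x640x3 uint8, blue, green, red), "range_z" (480x640 float32, m along the optical axis (not along the pixel's ray), 0 where there is no reading), "vertical_fov" (degrees; the focal length in pixels is half the picture's height over the tangent of half this angle, whatever the lens; pixels are square), "cx", "cy" (the principal point, pixels), "R" (3x3) and "t" (3): a world point X has camera coordinates R X + t. Camera axes: x right, y down, z forward; pixel columns grow to the right and rows downward; lengths in m; the calibration is good to about 2 mm. A picture is of the moment at which its call begins.
- arm.close_job(): hands the job in; it is judged then, once.
The state is a dict: "t": time; "qpos": joint angles; "joint_velocities": joint speeds; "effort": joint torques, N m; "position": TCP position; "eef_rot": TCP orientation; "wrist_force": force on the tool from outside, world axes, zero at the start; "torque": the same for the moment, N m; "gripper_width": finger opening in m; "finger_force": force on a finger pad.
Only numpy, scipy, OpenCV 4.12 (cv2) and the standard library are available. Lean on these libraries where they do the work, as an engineer would, in place of code of your own. Each camera call takes 0.05 s, during which the arm holds its last target. There are 200 camera calls.

## Task

Before any board goes on the test bed, turn the supply's voltage knob to the yellow mark and slide the orange guard fully closed over it. Then load every circuit board from the black mat, one to a bay with its gold contacts at the far end, slid fully home into the bay's corner against both walls; when all of them are home press the green output button right down, then lay all the boards flat on the floor of the yellow tote, none on top of another. Leave the other things on the bench where they are.

Things in the scene. Friction and masses are not known exactly. Their poses are not given: they have to be found in the camera images.
- supply: Bench power supply, a low grey console with a black top panel, fixed to the bench: 110 (x) x 250 (y) x 50 mm high. Origin: centre of its underside; x points to its far side (away from the robot), y to its left as seen from the robot. On the top panel, all at x = 0 in this frame: the voltage knob at y = -20 mm, the green output button at y = -98 mm, and the guard, which waits at y = +75 mm and slides in -y.
- knob (a joint): Voltage knob, turning about the vertical: rad, grows clockwise seen from above, range 0 to 3.8, stays where it is left (about 0.04 N m). At 1.9 its pointer stands at the yellow mark; it starts between 0.4 and 1.3.
- knob_grip (a point): Point on the knob's axis at the height to grip, 18 mm above the panel; turns with the knob. Its x axis points along the knob's white pointer line. The grip is an upright grey bar 44 mm long (along x), 12 mm wide (y), from 8 to 28 mm above the panel, on a 44 mm black disc.
- mark (a point): The yellow mark on the panel (16 x 6 mm), 36 mm from the knob's axis; the pointer should point to it.
- guard (a joint): Guard that locks the knob: m of slide from its waiting place (0) to fully closed over the knob at its end stop (0.095), in -y of the supply. Friction about 1.5 N, stays where it is left.
- guard_tab (a point): Top centre of the guard's orange grip tab, 61 mm above the panel when level; moves with the guard, axes parallel to the supply's. The tab is 12 mm wide (x), 44 mm long (y) and stands 24 mm up from the guard's clear roof. The roof is 100 (x) x 58 (y) mm with its top 37 mm above the panel, on orange side walls at x = +-48 mm; open towards -y and +y.
- output (a joint): Green output button: m pressed, 0 to 0.006; a spring pushes it back, about 4 N fully down. It counts as pressed past 0.004.
- output_top (a point): Centre of the top face of the green output button (26 mm across) when not pressed; it is pushed straight down.
- bed: Board test bed: a fixed blue plate 140 (x) x 345 (y) x 12 mm, origin at the centre of its underside, x away from the robot, y to its left. Three bays side by side, 105 mm apart in y, each with an aluminium corner stop, walls 10 mm high and 12 mm thick: a back wall across the board's far end (52 mm long) and a side wall at its left in two pieces with a gap for a finger. The rest of a bay is open.
- mat: Black anti-static rubber mat, fixed flat on the bench, 160 (x) x 300 (y) x 3 mm; origin at the centre of its underside. The boards start on it.
- tote: Yellow tote for the tested boards, fixed, 160 (x) x 300 (y) x 30 mm high, walls 4 mm, floor 4 mm thick; origin at the centre of its underside. Mat and tote may change sides.
- bay1 (a point): Inner corner of the right-hand bay (seen from the robot) at the plate's upper face, 12 mm above the bench; axes as the bed's. The back wall's face lies at x = 0, the side wall's at y = 0 (its pieces from x = 0 to -30 and from -85 to -101 mm, finger gap between); a board at home covers x from -100 to 0, y from -40 to 0 mm.
- bay2 (a point): Inner corner of the middle bay (seen from the robot) at the plate's upper face, 12 mm above the bench; axes as the bed's. The back wall's face lies at x = 0, the side wall's at y = 0 (its pieces from x = 0 to -30 and from -85 to -101 mm, finger gap between); a board at home covers x from -100 to 0, y from -40 to 0 mm.
- bay3 (a point): Inner corner of the left-hand bay (seen from the robot) at the plate's upper face, 12 mm above the bench; axes as the bed's. The back wall's face lies at x = 0, the side wall's at y = 0 (its pieces from x = 0 to -30 and from -85 to -101 mm, finger gap between); a board at home covers x from -100 to 0, y from -40 to 0 mm.
- board_green: The green circuit board on its backing plate: a flat part 100 (x) x 40 (y) x 6 mm, 70 g (may vary by a third), with parts standing up to 14 mm above its underside in the middle (x from -18 to 34, |y| below 11 mm) and gold contacts on top at the +x end. Origin: centre of its underside, z up. Grip it across its 40 mm width (or, where a finger has no room, take the block of parts lengthwise). May be absent (None throughout; a board is also None while held).
- board_green_corner (a point): The far left lower corner of the green board (+50, +20, 0 mm in the board's frame, axes as the board's): the corner that goes into a bay's corner.
- board_red: The red circuit board on its backing plate: a flat part 100 (x) x 40 (y) x 6 mm, 70 g (may vary by a third), with parts standing up to 14 mm above its underside in the middle (x from -18 to 34, |y| below 11 mm) and gold contacts on top at the +x end. Origin: centre of its underside, z up. Grip it across its 40 mm width (or, where a finger has no room, take the block of parts lengthwise). May be absent (None throughout; a board is also None while held).
- board_red_corner (a point): The far left lower corner of the red board (+50, +20, 0 mm in the board's frame, axes as the board's): the corner that goes into a bay's corner.
- board_white: The white circuit board on its backing plate: a flat part 100 (x) x 40 (y) x 6 mm, 70 g (may vary by a third), with parts standing up to 14 mm above its underside in the middle (x from -18 to 34, |y| below 11 mm) and gold contacts on top at the +x end. Origin: centre of its underside, z up. Grip it across its 40 mm width (or, where a finger has no room, take the block of parts lengthwise). May be absent (None throughout; a board is also None while held).
- board_white_corner (a point): The far left lower corner of the white board (+50, +20, 0 mm in the board's frame, axes as the board's): the corner that goes into a bay's corner.
- slide_tube: Brass tube, 28 mm across, 65 mm tall, standing; origin at the centre of its foot. Leave alone.
- battery: Upright 9-volt battery, 26 x 17 x 48 mm, origin at the centre of its foot. Leave alone.
- tape: Roll of white tape lying flat, 90 mm across, 24 mm high; origin at the centre of its underside. Leave alone.
- driver: Screwdriver lying on the bench, origin beneath its middle. Leave alone.
Things that resemble listed ones, but are neither listed nor needed, are in the scene too. What is shaped like the board_white but blue or pink is not meant.

How it is judged:
By the outcome, as a careful person would: the job done as asked, in the order asked, and still so for the second after the job is handed in, with the robot touching nothing.
Of board_green, board_red, board_white only 2 to 3 are there at a start; the rules pass over those that are not, and their reading is None.
At some moment in a run one of board_green, board_red, board_white may be knocked a few centimetres aside while the robot is not near it.
It also fails if it takes over 210 s, if anything falls off the work surface, if the arm or the gripper's body presses on something with over 40 N, if the wrist force passes 120 N, or if a joint passes its speed limit or range.

## Working session

There is one attempt and no reset: what is moved stays moved. The work goes in short steps, Python scripts to look and compute and a tool call to move; the robot and the scene stay as the last step left them, time stands still between calls to the robot, and variables do not carry over. Pictures are saved under pics/ and viewed, at most 14 in all, crops included, and the job is handed in when it is done.

Besides the shell and the picture viewer there is one more tool, called after "Request:" as a command line: name --argument value ..., lists and objects as JSON in quotes. step_arm: Moves the arm, as the interface text tells. Its arguments: {"type":"object","properties":{"motion":{"type":"array","items":{"type":"object","properties":{"x":{"type":"number"},"y":{"type":"number"},"z":{"type":"number"},"rx":{"type":"number"},"ry":{"type":"number"},"rz":{"type":"number"},"jaw":{"type":"number"}}}},"grip_force":{"type":"number"}},"required":["motion"]}

```bash
mkdir -p pics; ls; python3 - <<'E'
from rig import get_obs, grab_frame, arm
import cv2,numpy as np
print(get_obs())
for n in("scene","side"):
    f=grab_frame(n); cv2.imwrite(f"pics/{n}0.png",f["pixels"]); np.savez(f"pics/{n}0.npz",**{k:v for k,v in f.items()})
    print(n,f["vertical_fov"],f["cx"],f["cy"],f["R"],f["t"])
E
```

```text
pics
{'t': 0.0, 'qpos': array([-0.10810174,  0.47782019,  0.02233055,  1.55646394, -0.01149586,
        1.10930309, -0.08308147]), 'joint_velocities': array([-0.000222  , -0.00071179, -0.00039096,  0.00018299,  0.00065812,
        0.00147994,  0.00185917]), 'effort': array([-5.45967814e-04, -5.96443820e+01,  1.60769675e+00, -2.81194621e+01,
        1.24063640e-02,  9.39900521e-03,  2.20753498e-05]), 'position': array([ 6.74398052e-01, -1.01889164e-05,  2.30306801e-01]), 'eef_rot': array([-3.13973137e+00,  1.39204440e-04,  1.57084821e+00]), 'wrist_force': array([-0.51878631, -0.41169263,  0.54300808]), 'torque': array([ 0.0355798 ,  0.00926719, -0.01102409]), 'finger_force': 0.0, 'gripper_width': 0.08525983302449897}
scene 43.953125729096044 325.8272922909506 251.61318799737037 [[-0.29871121  0.95426588 -0.01217531]
 [ 0.76199424  0.23080514 -0.60505683]
 [-0.57457497 -0.19001478 -0.79608919]] [ 0.18432821 -0.31438487  1.73541014]
side 42.218818127869696 315.8600364158327 237.41400383632714 [[-0.97128987 -0.2373143  -0.0166709 ]
 [-0.15136758  0.67054237 -0.72626495]
 [ 0.1835316  -0.70289035 -0.68721271]] [0.4893298  0.16807525 1.31205945]
```

View pics/scene0.png

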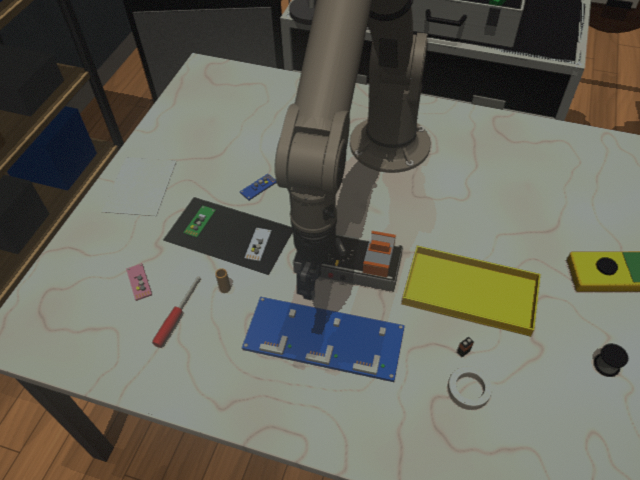

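View pics/side0.png

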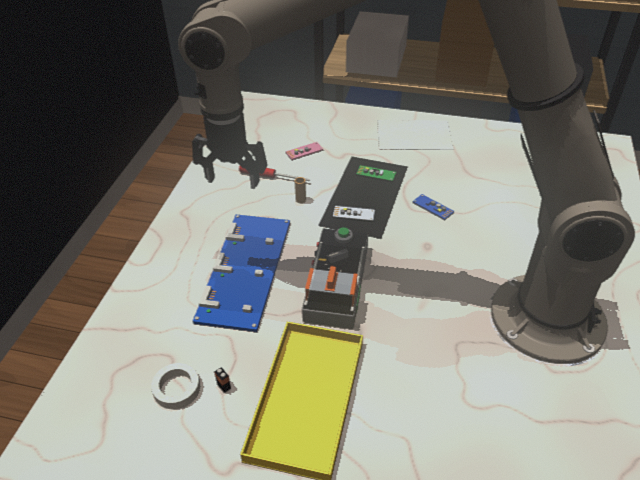

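The scene view shows the green board at (200,220) and the white board at (258,244), both on the black mat. The blue (258,187) and pink (139,281) boards are off the mat and are decoys. There is no red board. The supply is at (350,260), the bed at (325,338) and the tote at (470,290). The side view agrees, with the knob at (337,255) and the button at (343,234).

```bash
cat > h.py <<'E'
import cv2,numpy as np
from rig import get_obs, grab_frame, arm
def snap(n,save=None):
    f=grab_frame(n)
    if save: cv2.imwrite(f"pics/{save}.png",f["pixels"])
    return f
def cloud(f):
    h=f["range_z"].shape[0]; F=h/2/np.tan(np.radians(f["vertical_fov"])/2)
    v,u=np.mgrid[:480,:640]; z=f["range_z"]
    c=np.stack([(u-f["cx"])/F*z,(v-f["cy"])/F*z,z],-1)
    return (c-f["t"])@f["R"]
def rect(P,m):
    # largest blob -> min area rect in world xy: centre, sizes, angle deg of long side
    n,l,s,_=cv2.connectedComponentsWithStats(m.astype(np.uint8)); 
    k=1+np.argmax(s[1:,4]); q=P[l==k]
    (c,(a,b),th)=cv2.minAreaRect((q[:,:2]*1000).astype(np.float32))
    if a<b: a,b,th=b,a,th+90
    return np.round(c,1),np.round([a,b],1),round((th+90)%180-90,1),int(s[k,4]),np.round(np.median(q[:,2])*1000,1)
def hsv(f): return cv2.cvtColor(f["pixels"],cv2.COLOR_BGR2HSV)
def pix(f,X):
    F=240/np.tan(np.radians(f["vertical_fov"])/2); c=f["R"]@np.asarray(X)+f["t"]
    return c[0]/c[2]*F+f["cx"],c[1]/c[2]*F+f["cy"]
E
python3 - <<'E'
from h import *
for n in("scene","side"):
    f=dict(np.load(f"pics/{n}0.npz")); P=cloud(f); H=hsv(f); h,s,v=H[...,0],H[...,1],H[...,2]
    z=P[...,2]; x,y=P[...,0],P[...,1]; ok=(f["range_z"]>0)&(x>.3)&(x<1)&(abs(y)<.6)
    print(n)
    M=dict(bed=ok&(h>95)&(h<125)&(s>100)&(z>.005)&(z<.016)&(x>.65),
     tote=ok&(h>22)&(h<35)&(s>120)&(y<.5)&(z<.04),
     mat=ok&(v<80)&(s<90)&(z<.012)&(y<-.05),
     green=ok&(h>45)&(h<85)&(s>90)&(z<.012)&(y<-.1),
     white=ok&(s<60)&(v>130)&(z>.006)&(z<.02)&(y<-.05)&(x<.6),
     sup=ok&(z>.035)&(z<.055)&(v<110)&(x<.75)&(abs(y)<.3),
     orange=ok&(h>3)&(h<16)&(s>140)&(z>.06)&(z<.13),
     tab=ok&(h>3)&(h<16)&(s>140)&(z>.1)&(z<.13),
     btn=ok&(h>45)&(h<85)&(s>90)&(z>.045)&(z<.08))
    for k,m in M.items():
        if m.sum()>10: print(k,rect(P,m))
E
```

```text
scene
bed (array([691.2,  12.8]), array([343.5,  99.9]), -86.7, 3810, np.float64(13.2))
tote (array([448.1, 307.1]), array([298.3, 167.5]), -90.0, 7373, np.float64(6.5))
mat (array([ 449.7, -314.6]), array([301.2, 165.4]), 85.4, 4524, np.float64(4.7))
green (array([ 429.7, -402.6]), array([89. , 40.2]), -5.9, 118, np.float64(9.4))
white (array([ 463.6, -228.8]), array([101.4,  38.8]), 3.8, 305, np.float64(11.3))
sup (array([455.7,  39.7]), array([180.5, 114.2]), -86.4, 1585, np.float64(50.8))
orange (array([453.3,  80.9]), array([49.2, 18.7]), -86.5, 170, np.float64(104.5))
tab (array([451.8,  79.8]), array([42.1, 14.9]), 89.6, 95, np.float64(111.5))
side
bed (array([691.4,  11. ]), array([350.9,  95.7]), -87.5, 3284, np.float64(11.2))
tote (array([447.6, 305.4]), array([305. , 159.3]), -89.8, 10997, np.float64(3.5))
mat (array([ 449.7, -315.6]), array([305.5, 157.6]), 85.7, 3414, np.float64(2.0))
green (array([ 437.3, -404.4]), array([99.9, 45. ]), -3.8, 165, np.float64(7.9))
white (array([ 464.2, -228.8]), array([99.9, 44.5]), 3.4, 285, np.float64(8.9))
sup (array([456.1,   5.4]), array([255.5, 112.3]), -86.0, 2607, np.float64(48.7))
orange (array([451.4,  80.4]), array([50.7, 16. ]), -85.8, 114, np.float64(109.3))
tab (array([450.4,  79.5]), array([49.2, 10.8]), -86.9, 91, np.float64(110.2))
btn (array([460.2, -91.3]), array([23.8, 20.5]), -78.8, 55, np.float64(71.0))
```

Request:
step_arm --motion '[{"y": -0.05},{"y": -0.1},{"y": -0.15},{"y": -0.2},{"y": -0.22},{"y": -0.22},{"y": -0.22}]'

```text
schema error: expected keys x, y, z, rx, ry, rz, jaw
```

```bash
python3 - <<'E'
from h import *
f=snap("wrist","w1"); np.savez("pics/w1.npz",**f); o=get_obs(); print(o["position"],o["eef_rot"],o["wrist_force"])
P=cloud(f); H=hsv(f); h,s,v=H[...,0],H[...,1],H[...,2]; z=P[...,2];ok=f["range_z"]>0
for k,m in dict(sup=ok&(z>.04)&(z<.053)&(v<110),btn=ok&(h>45)&(h<85)&(s>90)&(z>.045)&(z<.08),
 tab=ok&(h>3)&(h<16)&(s>140)&(z>.1)&(z<.13),orange=ok&(h>3)&(h<16)&(s>140)&(z>.06)&(z<.1),mark=ok&(h>22)&(h<35)&(s>120)&(z>.04)&(z<.06),
 bar=ok&(z>.07)&(z<.085)&(v<140)&(s<60)&(P[...,1]<.03)&(P[...,1]>-.06),
 disc=ok&(z>.055)&(z<.085)&(P[...,1]<.015)&(P[...,1]>-.05)).items():
    if m.sum()>5: print(k,rect(P,m))
E
```

```text
[ 6.74566793e-01 -2.75236831e-05  2.30546746e-01] [-3.14019898e+00  1.03474543e-04  1.57077851e+00] [ 0.62612461  0.4279319  -0.42500853]
sup (array([455. ,   6.7]), array([247. , 108.5]), -86.8, 20167, np.float64(49.7))
btn (array([452.5, -98.1]), array([45.1, 24.8]), 39.5, 965, np.float64(71.3))
orange (array([498.4,  83. ]), array([58.2,  2.6]), -86.4, 1826, np.float64(72.6))
bar (array([455. , -14.5]), array([44.2, 12.6]), 38.5, 968, np.float64(77.4))
disc (array([456. , -14.1]), array([43.1, 43. ]), 26.6, 2870, np.float64(59.8))
```

View pics/w1.png

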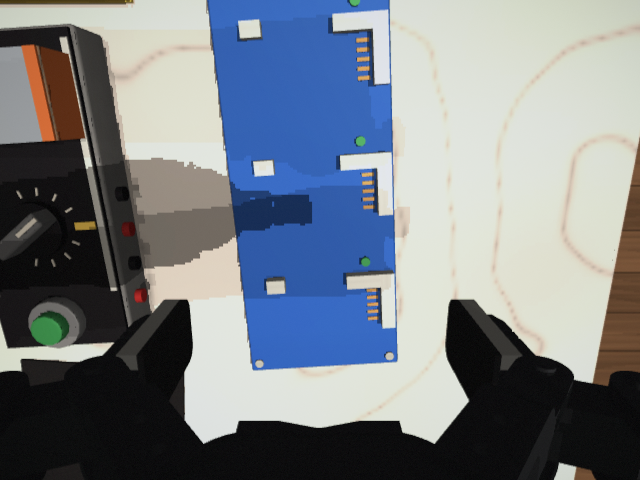

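The wrist view shows the knob at (28,236). Its pointer line runs to (35,222) and the yellow mark is at (85,226), so the turn is about 35° clockwise. The button is at (48,328), and the three bays have corners near (372,35), (378,165) and (382,285).

```bash
python3 - <<'E'
from h import *
f=dict(np.load("pics/w1.npz")); P=cloud(f); H=hsv(f); z=P[...,2]
sub=np.zeros(z.shape,bool); sub[215:238,70:98]=1
print("markpix",H[226,85],P[226,85])
m=sub&(H[...,0]>15)&(H[...,0]<40)&(H[...,1]>90); print(rect(P,m))
# white line on bar
P_=P[200:265,0:60]; w=(H[200:265,0:60,2]>150)&(P_[...,2]>.065); print("line",np.round(P_[w][:,:2].mean(0)*1000,1),w.sum())
bar=(z>.07)&(z<.085)&(P[...,0]<.49)&(abs(P[...,1]+.0145)<.03); q=P[bar][:,:2];c=q.mean(0); print(c,np.round(rect(P,bar),3) if 0 else rect(P,bar))
u,s,vt=np.linalg.svd(q-c,full_matrices=False); print("pca",np.degrees(np.arctan(vt[0,1]/vt[0,0])))
# walls
w=(z>.019)&(z<.026)&(P[...,0]>.6)&(P[...,0]<.8)
n,l,st,_=cv2.connectedComponentsWithStats(w.astype(np.uint8))
for k in range(1,n):
    if st[k,4]>60:
        q=(P[l==k][:,:2]*1000).astype(np.float32); print(st[k],np.round(cv2.minAreaRect(q),1) if 0 else cv2.minAreaRect(q), q.max(0),q.min(0))
E
```

```text
markpix [ 21 168 164] [ 0.49111756 -0.01266609  0.0517055 ]
(array([578.9,  22.7]), array([208.9,  11.3]), 21.8, 207, np.float64(50.8))
line [466.6  -6. ] 79
[ 0.45834592 -0.01311805] (array([455. , -14.5]), array([44.2, 12.6]), 38.5, 1065, np.float64(77.5))
pca 41.36077970942694
[ 332   10   58   75 1905] ((705.6416015625, 119.00404357910156), (42.12315368652344, 52.49467849731445), 4.27899169921875) [727.72534 146.21747] [682.992    93.69037]
[238  20  23  19 388] ((620.2684326171875, 133.4175262451172), (16.422475814819336, 12.5608491897583), 4.85575008392334) [628.79706 139.78743] [612.0475  126.73192]
[ 340  152   53   64 1491] ((712.4302368164062, 14.22840690612793), (42.18452072143555, 52.10196304321289), 3.7431488037109375) [734.7523    41.494602] [690.22687  -11.064097]
[253 160  21  17 300] ((627.3699340820312, 28.595293045043945), (16.06688690185547, 12.199257850646973), 2.8492424488067627) [635.48065   35.060337] [619.1162    22.198246]
[ 346  273   50   56 1215] ((719.4540405273438, -90.66857147216797), (42.09764862060547, 53.22922134399414), 3.818953037261963) [742.19147  -63.235016] [ 696.7354   -116.306915]
[266 280  20  15 255] ((634.3385620117188, -75.9419937133789), (16.10585594177246, 12.656719207763672), 3.548056125640869) [642.7345 -69.5555] [626.20264 -82.58456]
```

Request:
step_arm --motion '[{"x": 0,"y": -0.04,"z": 0,"rx": 0,"ry": 0,"rz": 0,"jaw": 100},{"x": 0,"y": -0.09,"z": 0,"rx": 0,"ry": 0,"rz": 10,"jaw": 90},{"x": 0,"y": -0.14,"z": 0,"rx": 0,"ry": 0,"rz": 20,"jaw": 70},{"x": -0.01,"y": -0.19,"z": 0,"rx": 0,"ry": 0,"rz": 30,"jaw": 60},{"x": -0.0143,"y": -0.219,"z": 0,"rx": 0,"ry": 0,"rz": 40,"jaw": 60},{"x": -0.0143,"y": -0.219,"z": 0,"rx": 0,"ry": 0,"rz": 50,"jaw": 60},{"x": -0.0143,"y": -0.219,"z": 0,"rx": 0,"ry": 0,"rz": 51.5,"jaw": 60},{"x": -0.0143,"y": -0.219,"z": 0,"rx": 0,"ry": 0,"rz": 51.5,"jaw": 60},{"x": -0.0143,"y": -0.219,"z": 0,"rx": 0,"ry": 0,"rz": 51.5,"jaw": 60}]'

```text
t: 1.27
position: [0.4563, -0.0142, 0.2312]
eef_rot: [-3.142, 0.0, 0.674]
wrist_force: [-0.6, 0.3, 0.0]
gripper_width: 0.0513
finger_force: 0.0
```

Request:
step_arm --motion '[{"x": 0,"y": 0,"z": 0.05,"rx": 0,"ry": 0,"rz": 0,"jaw": 50},{"x": 0,"y": 0,"z": 0.1,"rx": 0,"ry": 0,"rz": 0,"jaw": 50},{"x": 0,"y": 0,"z": 0.14,"rx": 0,"ry": 0,"rz": 0,"jaw": 50},{"x": 0,"y": 0,"z": 0.16,"rx": 0,"ry": 0,"rz": 0,"jaw": 50},{"x": 0,"y": 0,"z": 0.168,"rx": 0,"ry": 0,"rz": 0,"jaw": 50},{"x": 0,"y": 0,"z": 0.168,"rx": 0,"ry": 0,"rz": 0,"jaw": 30},{"x": 0,"y": 0,"z": 0.168,"rx": 0,"ry": 0,"rz": 0,"jaw": 8},{"x": 0,"y": 0,"z": 0.168,"rx": 0,"ry": 0,"rz": 0,"jaw": 5},{"x": 0,"y": 0,"z": 0.168,"rx": 0,"ry": 0,"rz": 0,"jaw": 5},{"x": 0,"y": 0,"z": 0.168,"rx": 0,"ry": 0,"rz": 0,"jaw": 5}]' --grip_force 40

```text
t: 2.52
position: [0.457, -0.0145, 0.0642]
eef_rot: [3.14, -0.002, 0.672]
wrist_force: [0.1, -2.1, 6.7]
gripper_width: 0.011
finger_force: 44.4
```

Request:
step_arm --motion '[{"x": 0,"y": 0,"z": 0,"rx": 0,"ry": 0,"rz": 8,"jaw": 5},{"x": 0,"y": 0,"z": 0,"rx": 0,"ry": 0,"rz": 16,"jaw": 5},{"x": 0,"y": 0,"z": 0,"rx": 0,"ry": 0,"rz": 24,"jaw": 5},{"x": 0,"y": 0,"z": 0,"rx": 0,"ry": 0,"rz": 31,"jaw": 5},{"x": 0,"y": 0,"z": 0,"rx": 0,"ry": 0,"rz": 35,"jaw": 5},{"x": 0,"y": 0,"z": 0,"rx": 0,"ry": 0,"rz": 35,"jaw": 5},{"x": 0,"y": 0,"z": 0,"rx": 0,"ry": 0,"rz": 35,"jaw": 5}]' --grip_force 40

```text
t: 3.4
position: [0.4574, -0.0154, 0.0642]
eef_rot: [3.141, -0.003, 0.06]
wrist_force: [0.8, -5.4, 5.0]
gripper_width: 0.0105
finger_force: 44.4
```

Request:
step_arm --motion '[{"x": 0,"y": 0,"z": 0,"rx": 0,"ry": 0,"rz": 0,"jaw": 30},{"x": 0,"y": 0,"z": 0,"rx": 0,"ry": 0,"rz": 0,"jaw": 50},{"x": 0,"y": 0,"z": 0,"rx": 0,"ry": 0,"rz": 0,"jaw": 50},{"x": 0,"y": 0,"z": -0.03,"rx": 0,"ry": 0,"rz": 0,"jaw": 50},{"x": -0.02,"y": 0,"z": -0.08,"rx": 0,"ry": 0,"rz": 0,"jaw": 50},{"x": -0.02,"y": 0,"z": -0.13,"rx": 0,"ry": 0,"rz": 0,"jaw": 50},{"x": -0.02,"y": 0,"z": -0.17,"rx": 0,"ry": 0,"rz": 0,"jaw": 50},{"x": -0.02,"y": 0,"z": -0.17,"rx": 0,"ry": 0,"rz": 0,"jaw": 50}]'

```text
t: 4.4
position: [0.4379, -0.0151, 0.2361]
eef_rot: [-3.14, -0.006, 0.061]
wrist_force: [-0.6, 0.5, 0.4]
gripper_width: 0.0425
finger_force: 0.0
```

```bash
python3 - <<'E'
from h import *
f=snap("wrist","w2"); np.savez("pics/w2.npz",**f); o=get_obs(); print(o["position"],o["eef_rot"],o["wrist_force"])
P=cloud(f); H=hsv(f); h,s,v=H[...,0],H[...,1],H[...,2]; z=P[...,2];ok=f["range_z"]>0
for k,m in dict(sup=ok&(z>.04)&(z<.053)&(v<110),btn=ok&(h>45)&(h<85)&(s>90)&(z>.045)&(z<.08),
 tab=ok&(h>3)&(h<16)&(s>140)&(z>.1)&(z<.13),mark=ok&(h>15)&(h<35)&(s>120)&(z>.045)&(z<.06)&(P[...,0]>.47)&(P[...,0]<.51),
 bar=ok&(z>.07)&(z<.085)&(P[...,1]<.02)&(P[...,1]>-.05)&(P[...,0]>.425)&(P[...,0]<.49)).items():
    if m.sum()>5: print(k,rect(P,m))
E
```

```text
[ 0.43659846 -0.015162    0.23418913] [-3.14065845e+00 -2.68588524e-03  6.15391236e-02] [-0.71556652  0.38065204  0.38650066]
sup (array([455.1, -29.8]), array([177.5, 103.8]), -86.5, 21984, np.float64(49.6))
btn (array([459.5, -92.2]), array([24.6, 24.4]), -22.4, 984, np.float64(71.4))
tab (array([449.2,  79.3]), array([43.3, 11.4]), -86.4, 1336, np.float64(110.3))
mark (array([490.3, -12.6]), array([15.5,  6.1]), 3.5, 194, np.float64(50.7))
bar (array([454.5, -14.8]), array([43.7, 11.7]), 3.3, 1033, np.float64(77.6))
```

View pics/w2.png

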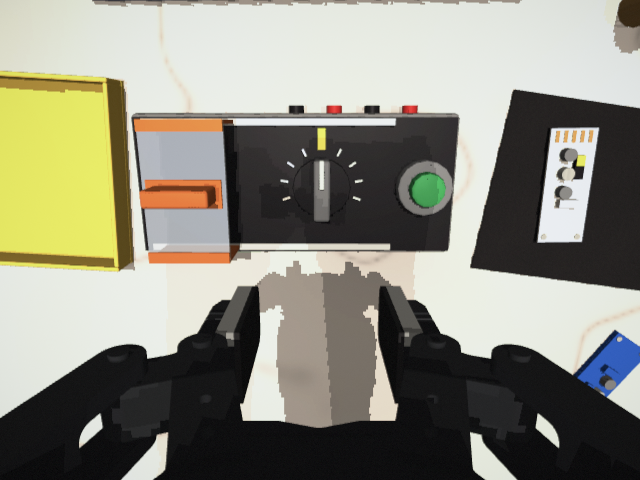

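The pointer line at (321,175) is now aligned with the yellow mark at (321,138): bar 3.3°, mark 3.5°. The guard tab is at (180,195). Next I'll grip the guard tab.

Request:
step_arm --motion '[{"x": 0.003,"y": -0.015,"z": 0,"rx": 0,"ry": 0,"rz": -10,"jaw": 50},{"x": 0.006,"y": -0.03,"z": 0,"rx": 0,"ry": 0,"rz": -20,"jaw": 50},{"x": 0.01,"y": -0.05,"z": 0,"rx": 0,"ry": 0,"rz": -30,"jaw": 50},{"x": 0.015,"y": -0.07,"z": 0,"rx": 0,"ry": 0,"rz": -40,"jaw": 50},{"x": 0.018,"y": -0.094,"z": 0,"rx": 0,"ry": 0,"rz": -50,"jaw": 50},{"x": 0.018,"y": -0.094,"z": 0,"rx": 0,"ry": 0,"rz": -60,"jaw": 50},{"x": 0.018,"y": -0.094,"z": 0,"rx": 0,"ry": 0,"rz": -70,"jaw": 50},{"x": 0.018,"y": -0.094,"z": 0,"rx": 0,"ry": 0,"rz": -80,"jaw": 50},{"x": 0.018,"y": -0.094,"z": 0,"rx": 0,"ry": 0,"rz": -90,"jaw": 50},{"x": 0.018,"y": -0.094,"z": 0,"rx": 0,"ry": 0,"rz": -90,"jaw": 50}]'

```text
t: 5.7
position: [0.4473, 0.0792, 0.2317]
eef_rot: [-3.139, 0.001, 1.63]
wrist_force: [-0.0, -0.2, 0.8]
gripper_width: 0.0426
finger_force: 0.0
```

Request:
step_arm --motion '[{"x": 0,"y": 0.002,"z": 0.05,"rx": 0,"ry": 0,"rz": 0,"jaw": 50},{"x": 0,"y": 0.002,"z": 0.1,"rx": 0,"ry": 0,"rz": 0,"jaw": 50},{"x": 0,"y": 0.002,"z": 0.13,"rx": 0,"ry": 0,"rz": 0,"jaw": 40},{"x": 0,"y": 0.002,"z": 0.138,"rx": 0,"ry": 0,"rz": 0,"jaw": 30},{"x": 0,"y": 0.002,"z": 0.138,"rx": 0,"ry": 0,"rz": 0,"jaw": 8},{"x": 0,"y": 0.002,"z": 0.138,"rx": 0,"ry": 0,"rz": 0,"jaw": 5},{"x": 0,"y": 0.002,"z": 0.138,"rx": 0,"ry": 0,"rz": 0,"jaw": 5},{"x": 0,"y": 0.002,"z": 0.138,"rx": 0,"ry": 0,"rz": 0,"jaw": 5}]' --grip_force 25

```text
t: 6.7
position: [0.4498, 0.0794, 0.095]
eef_rot: [-3.141, 0.0, 1.632]
wrist_force: [4.1, 0.4, -23.3]
gripper_width: 0.0114
finger_force: 26.7
```

Request:
step_arm --motion '[{"x": -0.015,"y": 0,"z": 0,"rx": 0,"ry": 0,"rz": 0,"jaw": 5},{"x": -0.03,"y": 0,"z": 0,"rx": 0,"ry": 0,"rz": 0,"jaw": 5},{"x": -0.045,"y": 0,"z": 0,"rx": 0,"ry": 0,"rz": 0,"jaw": 5},{"x": -0.06,"y": 0,"z": 0,"rx": 0,"ry": 0,"rz": 0,"jaw": 5},{"x": -0.075,"y": 0,"z": 0,"rx": 0,"ry": 0,"rz": 0,"jaw": 5},{"x": -0.088,"y": 0,"z": 0,"rx": 0,"ry": 0,"rz": 0,"jaw": 5},{"x": -0.094,"y": 0,"z": 0,"rx": 0,"ry": 0,"rz": 0,"jaw": 5},{"x": -0.097,"y": 0,"z": 0,"rx": 0,"ry": 0,"rz": 0,"jaw": 5},{"x": -0.099,"y": 0,"z": 0,"rx": 0,"ry": 0,"rz": 0,"jaw": 5},{"x": -0.099,"y": 0,"z": 0,"rx": 0,"ry": 0,"rz": 0,"jaw": 5}]' --grip_force 25

```text
t: 7.95
position: [0.4557, -0.0158, 0.095]
eef_rot: [-3.141, -0.004, 1.634]
wrist_force: [2.7, 14.8, -24.1]
gripper_width: 0.0109
finger_force: 26.6
```

Request:
step_arm --motion '[{"x": 0.003,"y": 0,"z": 0,"rx": 0,"ry": 0,"rz": 0,"jaw": 20},{"x": 0.003,"y": 0,"z": 0,"rx": 0,"ry": 0,"rz": 0,"jaw": 40},{"x": 0.003,"y": 0,"z": 0,"rx": 0,"ry": 0,"rz": 0,"jaw": 50},{"x": 0.003,"y": 0,"z": -0.03,"rx": 0,"ry": 0,"rz": 0,"jaw": 50},{"x": -0.02,"y": 0,"z": -0.08,"rx": 0,"ry": 0,"rz": 0,"jaw": 60},{"x": -0.07,"y": 0,"z": -0.13,"rx": 0,"ry": 0,"rz": 0,"jaw": 70},{"x": -0.12,"y": 0,"z": -0.13,"rx": 0,"ry": 0,"rz": 0,"jaw": 70},{"x": -0.17,"y": 0,"z": -0.13,"rx": 0,"ry": 0,"rz": 0,"jaw": 70},{"x": -0.2,"y": -0.01,"z": -0.13,"rx": 0,"ry": 0,"rz": 0,"jaw": 70},{"x": -0.2,"y": -0.01,"z": -0.13,"rx": 0,"ry": 0,"rz": 0,"jaw": 70}]'

```text
t: 9.2
position: [0.4573, -0.223, 0.2259]
eef_rot: [3.141, 0.001, 1.626]
wrist_force: [1.7, 1.4, 0.5]
gripper_width: 0.0597
finger_force: 0.0
```

```bash
cat > look.py <<'E'
from h import *
import sys
def boards(name,cam="wrist"):
    f=snap(cam,name); np.savez(f"pics/{name}.npz",**f); o=get_obs(); print(np.round(o["position"],4),np.round(o["eef_rot"],4),np.round(o["wrist_force"],1),round(o["t"],1))
    P=cloud(f); H=hsv(f); h,s,v=H[...,0],H[...,1],H[...,2]; z=P[...,2];ok=(f["range_z"]>0)
    D=dict(green=ok&(h>45)&(h<85)&(s>90)&(z>.004)&(z<.045)&(P[...,1]<-.14),
      white=ok&(s<40)&(v>120)&(z>.006)&(z<.02)&(P[...,0]<.56)&(P[...,1]<-.14)&(P[...,1]>-.47),
      gold=ok&(h>8)&(h<24)&(s>90)&(z>.006)&(z<.014)&(P[...,0]<.56),
      tab=ok&(h>3)&(h<16)&(s>140)&(z>.1)&(z<.13))
    for k,m in D.items():
        if m.sum()>15: print(k,rect(P,m))
    return f,P,H
if __name__=="__main__": boards(sys.argv[1],*(sys.argv[2:3]))
E
python3 look.py w3; python3 look.py s3 scene
```

```text
[ 0.458  -0.221   0.2257] [3.1411e+00 3.0000e-04 1.6285e+00] [-0.3  0.3  0.6] 9.2
green (array([ 434.4, -404.8]), array([100.4,  44.7]), -4.5, 2919, np.float64(8.7))
white (array([ 461.2, -229.7]), array([100. ,  40.3]), 4.2, 4711, np.float64(8.8))
gold (array([ 503.2, -212.3]), array([9.6, 2. ]), 3.7, 35, np.float64(9.2))
[ 0.4584 -0.2197  0.2256] [ 3.1412e+00 -2.0000e-04  1.6308e+00] [ 0.1  0.8 -0.2] 9.3
green (array([ 436.4, -402.8]), array([103.5,  44.4]), -4.2, 305, np.float64(10.9))
white (array([ 464.2, -229.1]), array([95.4, 39.5]), 3.2, 202, np.float64(11.3))
gold (array([363.3, 585.5]), array([86. ,  8.3]), -75.8, 61, np.float64(10.5))
tab (array([458.1, -13.8]), array([38.1, 17.4]), -77.7, 71, np.float64(112.4))
```

View pics/w3.png

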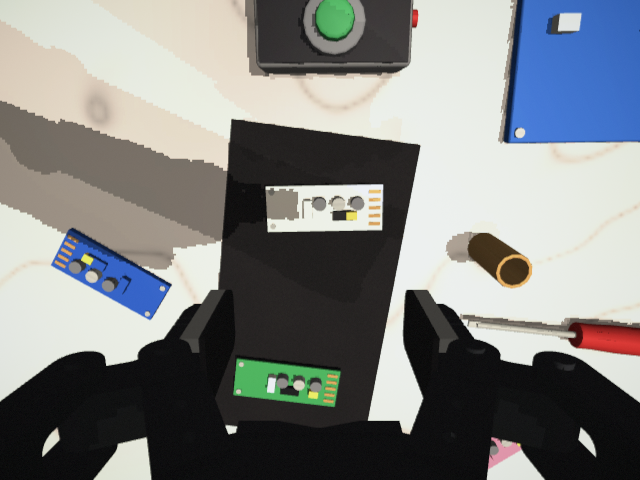

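The closer wrist view confirms the two boards on the mat. White is at (325,208) and green at (287,383), both with gold contacts at the far (right) end. Blue (110,272) and pink (505,445) are off the mat and are decoys. The guard tab is now at y=-14 mm, so it is closed.

Request:
step_arm --motion '[{"x": -0.002,"y": -0.001,"z": 0,"rx": 0,"ry": 0,"rz": 10,"jaw": 70},{"x": -0.005,"y": -0.002,"z": 0.01,"rx": 0,"ry": 0,"rz": 20,"jaw": 70},{"x": -0.008,"y": -0.004,"z": 0.02,"rx": 0,"ry": 0,"rz": 30,"jaw": 70},{"x": -0.01,"y": -0.005,"z": 0.03,"rx": 0,"ry": 0,"rz": 40,"jaw": 70},{"x": -0.01,"y": -0.005,"z": 0.05,"rx": 0,"ry": 0,"rz": 50,"jaw": 70},{"x": -0.01,"y": -0.005,"z": 0.07,"rx": 0,"ry": 0,"rz": 60,"jaw": 70},{"x": -0.01,"y": -0.005,"z": 0.1,"rx": 0,"ry": 0,"rz": 70,"jaw": 70},{"x": -0.01,"y": -0.005,"z": 0.13,"rx": 0,"ry": 0,"rz": 80,"jaw": 70},{"x": -0.01,"y": -0.005,"z": 0.15,"rx": 0,"ry": 0,"rz": 89.4,"jaw": 70},{"x": -0.01,"y": -0.005,"z": 0.15,"rx": 0,"ry": 0,"rz": 89.4,"jaw": 70}]'

```text
t: 10.55
position: [0.4537, -0.2281, 0.0742]
eef_rot: [-3.14, 0.003, 0.075]
wrist_force: [-0.0, 0.4, 0.6]
gripper_width: 0.0597
finger_force: 0.0
```

```bash
python3 look.py w4
```

```text
[ 0.4544 -0.2287  0.0752] [-3.141e+00  1.000e-03  7.660e-02] [-0.2  0.6 -0.2] 10.6
green (array([ 429.5, -387. ]), array([102.7,  28.6]), 14.5, 4361, np.float64(8.6))
white (array([ 461.5, -229.3]), array([99.4, 40. ]), 4.1, 12542, np.float64(8.7))
gold (array([ 505.3, -240.2]), array([9.1, 3. ]), 5.1, 121, np.float64(8.9))
```

Request:
step_arm --motion '[{"x": 0,"y": 0.001,"z": 0.04,"rx": 0,"ry": 0,"rz": 0,"jaw": 65},{"x": 0,"y": 0.001,"z": 0.062,"rx": 0,"ry": 0,"rz": 0,"jaw": 65},{"x": 0,"y": 0.001,"z": 0.07,"rx": 0,"ry": 0,"rz": 0,"jaw": 65},{"x": 0,"y": 0.001,"z": 0.07,"rx": 0,"ry": 0,"rz": 0,"jaw": 55},{"x": 0,"y": 0.001,"z": 0.07,"rx": 0,"ry": 0,"rz": 0,"jaw": 45},{"x": 0,"y": 0.001,"z": 0.07,"rx": 0,"ry": 0,"rz": 0,"jaw": 40},{"x": 0,"y": 0.001,"z": 0.07,"rx": 0,"ry": 0,"rz": 0,"jaw": 40},{"x": 0,"y": 0.001,"z": 0.07,"rx": 0,"ry": 0,"rz": 0,"jaw": 40}]' --grip_force 40

```text
t: 11.6
position: [0.4551, -0.231, 0.0067]
eef_rot: [3.141, -0.002, 0.072]
wrist_force: [-1.7, 1.4, 7.8]
gripper_width: 0.037
finger_force: 39.2
```

Request:
step_arm --motion '[{"x": 0,"y": 0,"z": -0.02,"rx": 0,"ry": 0,"rz": 0,"jaw": 40},{"x": 0,"y": 0,"z": -0.05,"rx": 0,"ry": 0,"rz": 0,"jaw": 40},{"x": 0.01,"y": -0.005,"z": -0.09,"rx": 0,"ry": 0,"rz": 0,"jaw": 40},{"x": 0.05,"y": -0.025,"z": -0.12,"rx": 0,"ry": 0,"rz": 0,"jaw": 40},{"x": 0.09,"y": -0.045,"z": -0.12,"rx": 0,"ry": 0,"rz": 0,"jaw": 40},{"x": 0.13,"y": -0.065,"z": -0.12,"rx": 0,"ry": 0,"rz": 0,"jaw": 40},{"x": 0.17,"y": -0.085,"z": -0.12,"rx": 0,"ry": 0,"rz": 0,"jaw": 40},{"x": 0.205,"y": -0.103,"z": -0.12,"rx": 0,"ry": 0,"rz": 0.3,"jaw": 40},{"x": 0.22,"y": -0.109,"z": -0.1,"rx": 0,"ry": 0,"rz": 0.3,"jaw": 40},{"x": 0.22,"y": -0.109,"z": -0.07,"rx": 0,"ry": 0,"rz": 0.3,"jaw": 40}]' --grip_force 40

```text
t: 12.85
position: [0.6684, -0.1047, 0.0762]
eef_rot: [3.141, -0.004, 0.07]
wrist_force: [0.4, -0.8, -1.4]
gripper_width: 0.0365
finger_force: 40.1
```

Request:
step_arm --motion '[{"x": 0,"y": 0,"z": 0,"rx": 0,"ry": 0,"rz": 0,"jaw": 40},{"x": 0,"y": 0,"z": 0,"rx": 0,"ry": 0,"rz": 0,"jaw": 40}]'

```text
t: 13.1
position: [0.6663, -0.1069, 0.0767]
eef_rot: [3.141, -0.001, 0.066]
wrist_force: [0.5, 0.2, 0.2]
gripper_width: 0.0366
finger_force: 40.3
```

```bash
python3 - <<'E'
from h import *
o=get_obs(); print(o["position"],o["eef_rot"],o["gripper_width"],o["wrist_force"])
f=snap("wrist","w5"); P=cloud(f); H=hsv(f); np.savez("pics/w5.npz",**f)
z=P[...,2]; 
m=(H[...,1]<40)&(H[...,2]>120)&(abs(P[...,0]-.67)<.08)&(abs(P[...,1]+.105)<.05)&(z>.04)
print(rect(P,m) if m.sum()>20 else None)
E
```

```text
[ 0.66625542 -0.10688799  0.07669412] [ 3.14108734e+00 -1.28472984e-03  6.58959157e-02] 0.03658800085469301 [0.46911709 0.18035624 0.15358212]
(array([ 696. , -103.9]), array([69.9, 39.9]), 3.6, 14932, np.float64(78.2))
```

View pics/w5.png

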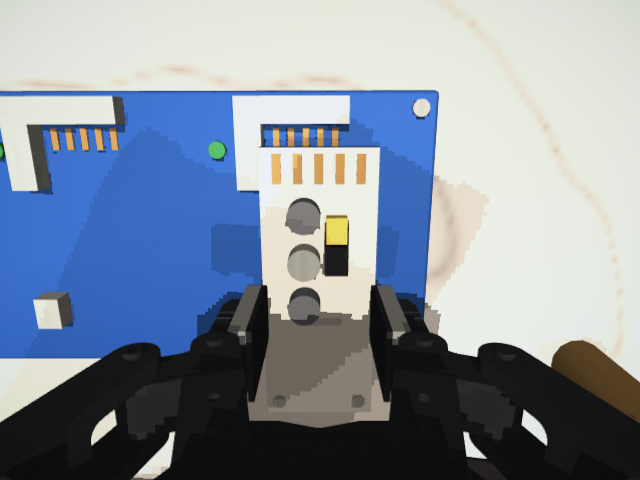

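The held white board spans (262-380, 147-415) with its contacts facing away. The bay 1 stop is just ahead of it at (290,115). I'll check the far edge numerically.

```bash
python3 - <<'E'
from h import *
f=dict(np.load("pics/w5.npz")); P=cloud(f)
for r in (147,149,152,180,260): print(r,np.round(P[r,320]*1000,1),np.round(P[r,285]*1000,1))
z=P[...,2];w=(z>.019)&(z<.026)&(P[...,0]>.69)
n,l,st,_=cv2.connectedComponentsWithStats(w.astype(np.uint8))
for k in range(1,n):
    if st[k,4]>300: q=(P[l==k][:,:2]*1000).astype(np.float32); print(st[k],cv2.minAreaRect(q))
print(np.round(P[100,250:345:20]*1000,1))
E
```

```text
147 [ 722.5 -102.8   75.8] [721.7 -91.3  76.2]
149 [ 722.  -102.8   78.9] [721.1 -91.4  76.9]
152 [ 721.  -102.9   78.4] [720.1 -91.4  76.3]
180 [ 711.8 -103.5   77.1] [711.3 -92.   78.9]
260 [ 683.7 -105.3   77.2] [683.3 -93.1  78.2]
[   0   96  118   95 5229] ((712.7381591796875, 14.411224365234375), (41.79503631591797, 54.031620025634766), 4.302536964416504)
[ 232   96  118   95 4876] ((719.5708618164062, -90.03828430175781), (42.040199279785156, 52.173988342285156), 3.66074800491333)
[[ 737.6  -71.1   22.4]
 [ 738.2  -79.7   21. ]
 [ 738.8  -88.6   21. ]
 [ 739.3  -97.5   21.6]
 [ 739.9 -106.3   22.1]]
```

Request:
step_arm --motion '[{"x": 0,"y": 0,"z": 0.03,"rx": 0,"ry": 0,"rz": 0,"jaw": 40},{"x": 0,"y": 0,"z": 0.05,"rx": 0,"ry": 0,"rz": 0,"jaw": 40},{"x": 0,"y": 0,"z": 0.059,"rx": 0,"ry": 0,"rz": 0,"jaw": 40},{"x": 0,"y": 0,"z": 0.06,"rx": 0,"ry": 0,"rz": 0,"jaw": 40},{"x": 0.003,"y": -0.003,"z": 0.06,"rx": 0,"ry": 0,"rz": 0,"jaw": 40},{"x": 0.006,"y": -0.005,"z": 0.0605,"rx": 0,"ry": 0,"rz": 0,"jaw": 40},{"x": 0.0065,"y": -0.0065,"z": 0.0605,"rx": 0,"ry": 0,"rz": 0,"jaw": 40},{"x": 0.0075,"y": -0.0075,"z": 0.0605,"rx": 0,"ry": 0,"rz": 0,"jaw": 40},{"x": 0.0075,"y": -0.0075,"z": 0.0605,"rx": 0,"ry": 0,"rz": 0,"jaw": 40}]' --grip_force 40

```text
t: 14.28
position: [0.673, -0.1003, 0.0159]
eef_rot: [3.14, -0.0, 0.065]
wrist_force: [-3.5, -3.6, 5.8]
gripper_width: 0.0366
finger_force: 42.7
```

Request:
step_arm --motion '[{"x": 0.0015,"y": -0.0015,"z": 0,"rx": 0,"ry": 0,"rz": 0,"jaw": 40},{"x": 0.0015,"y": -0.0015,"z": 0,"rx": 0,"ry": 0,"rz": 0,"jaw": 40},{"x": 0.0015,"y": -0.0015,"z": 0,"rx": 0,"ry": 0,"rz": 0,"jaw": 45},{"x": 0.0015,"y": -0.0015,"z": 0,"rx": 0,"ry": 0,"rz": 0,"jaw": 55},{"x": 0,"y": 0,"z": 0,"rx": 0,"ry": 0,"rz": 0,"jaw": 65},{"x": 0,"y": 0,"z": 0,"rx": 0,"ry": 0,"rz": 0,"jaw": 65},{"x": 0,"y": 0,"z": -0.03,"rx": 0,"ry": 0,"rz": 0,"jaw": 65},{"x": 0,"y": 0,"z": -0.08,"rx": 0,"ry": 0,"rz": 0,"jaw": 65},{"x": -0.03,"y": 0,"z": -0.12,"rx": 0,"ry": 0,"rz": 0,"jaw": 65},{"x": -0.03,"y": 0,"z": -0.12,"rx": 0,"ry": 0,"rz": 0,"jaw": 65}]'

```text
t: 15.52
position: [0.6435, -0.1014, 0.1383]
eef_rot: [3.141, -0.005, 0.065]
wrist_force: [-0.1, -0.6, 1.1]
gripper_width: 0.0556
finger_force: 0.0
```

```bash
cat > bay.py <<'E'
from h import *
import sys
C={1:(727.5,-76.1),2:(720.5,28.8),3:(713.7,133.6)}
def check(name,b,col):
    f=snap("wrist",name); np.savez(f"pics/{name}.npz",**f); o=get_obs(); print(np.round(o["position"],4),np.round(o["eef_rot"],4),round(o["t"],1))
    P=cloud(f); H=hsv(f); h,s,v=H[...,0],H[...,1],H[...,2]
    th=np.radians(3.77); ex=np.array([np.cos(th),np.sin(th)]); ey=np.array([-ex[1],ex[0]])
    d=P[...,:2]*1000-C[b]; bx=d@ex; by=d@ey; z=P[...,2]
    near=(bx>-130)&(bx<20)&(by>-60)&(by<20)
    m=near&(z<.0215)&(z>.0145)&(((s<40)&(v>120)) if col=="w" else (h>45)&(h<85)&(s>90))
    B=np.dstack([bx,by,z]).astype(np.float32)
    n,l,st,_=cv2.connectedComponentsWithStats(m.astype(np.uint8)); k=1+np.argmax(st[1:,4])
    print(cv2.minAreaRect(B[l==k][:,:2]),st[k])
    c=f["pixels"][max(0,st[k,1]-60):st[k,1]+st[k,3]+40,max(0,st[k,0]-60):st[k,0]+st[k,2]+60]
    cv2.imwrite(f"pics/{name}c.png",cv2.resize(c,None,fx=2,fy=2,interpolation=2)[:600,:800])
if __name__=="__main__": check(sys.argv[1],int(sys.argv[2]),sys.argv[3])
E
python3 bay.py w6 1 w
```

```text
[ 0.6435 -0.1003  0.1363] [-3.1412e+00 -3.0000e-03  6.6000e-02] 15.6Traceback (most recent call last):
  File "bay.py", line 16, in <module>
    if __name__=="__main__": check(sys.argv[1],int(sys.argv[2]),sys.argv[3])
                             ~~~~~^^^^^^^^^^^^^^^^^^^^^^^^^^^^^^^^^^^^^^^^^^
  File "bay.py", line 13, in check
    print(cv2.minAreaRect(B[l==k][:,:2]),st[k])
          ~~~~~~~~~~~~~~~^^^^^^^^^^^^^^^
cv2.error: OpenCV(4.12.0) /io/opencv/modules/imgproc/src/convhull.cpp:143: error: (-215:Assertion failed) total >= 0 && (depth == CV_32F || depth == CV_32S) in function 'convexHull'
```

```bash
sed -i 's/cv2.minAreaRect(B\[l==k\]\[:,:2\])/cv2.minAreaRect(np.ascontiguousarray(B[l==k][:,:2]))/' bay.py; python3 bay.py w6 1 w
```

```text
[ 0.6432 -0.0997  0.1349] [-3.1409e+00 -9.0000e-04  6.6900e-02] 15.6
((-44.48019027709961, -13.603569030761719), (113.04169464111328, 52.09701919555664), 0.00031474573188461363) [  266    61    91   192 10039]
```

View pics/w6c.png

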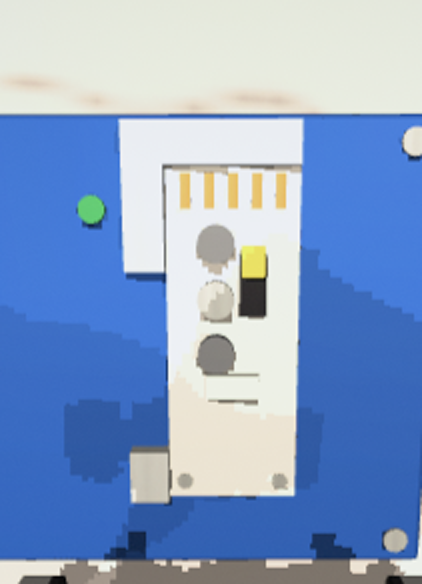

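The white board sits in bay 1's corner with its contacts at the back wall (233,190 in the crop). A gentle push with shut fingers will seat it fully.

Request:
step_arm --motion '[{"x": 0.018,"y": 0.025,"z": 0,"rx": 0,"ry": 0,"rz": 0,"jaw": 30},{"x": 0.0357,"y": 0.05,"z": 0.02,"rx": 0,"ry": 0,"rz": 0,"jaw": 0},{"x": 0.0357,"y": 0.05,"z": 0.07,"rx": 0,"ry": 0,"rz": 0,"jaw": 0},{"x": 0.0357,"y": 0.05,"z": 0.108,"rx": 0,"ry": 0,"rz": 0,"jaw": 0},{"x": 0.0357,"y": 0.05,"z": 0.119,"rx": 0,"ry": 0,"rz": 0,"jaw": 0},{"x": 0.0357,"y": 0.044,"z": 0.119,"rx": 0,"ry": 0,"rz": 0,"jaw": 0},{"x": 0.0357,"y": 0.039,"z": 0.119,"rx": 0,"ry": 0,"rz": 0,"jaw": 0},{"x": 0.0357,"y": 0.036,"z": 0.119,"rx": 0,"ry": 0,"rz": 0,"jaw": 0},{"x": 0.0357,"y": 0.034,"z": 0.119,"rx": 0,"ry": 0,"rz": 0,"jaw": 0},{"x": 0.0357,"y": 0.034,"z": 0.119,"rx": 0,"ry": 0,"rz": 0,"jaw": 0}]'

```text
t: 16.88
position: [0.681, -0.1317, 0.016]
eef_rot: [-3.142, -0.0, 0.067]
wrist_force: [-0.1, -0.3, 0.2]
gripper_width: 0.0003
finger_force: 0.0
```

Request:
step_arm --motion '[{"x": 0,"y": -0.002,"z": 0,"rx": 0,"ry": 0,"rz": 0,"jaw": 0},{"x": 0,"y": -0.004,"z": 0,"rx": 0,"ry": 0,"rz": 0,"jaw": 0},{"x": 0,"y": -0.005,"z": 0,"rx": 0,"ry": 0,"rz": 0,"jaw": 0},{"x": 0,"y": -0.005,"z": 0,"rx": 0,"ry": 0,"rz": 0,"jaw": 0}]'

```text
t: 17.38
position: [0.6805, -0.1268, 0.0158]
eef_rot: [-3.142, 0.0, 0.066]
wrist_force: [0.7, 0.6, -0.3]
gripper_width: 0.0002
finger_force: 0.0
```

Request:
step_arm --motion '[{"x": 0,"y": -0.002,"z": 0,"rx": 0,"ry": 0,"rz": 0,"jaw": 0},{"x": 0,"y": -0.003,"z": 0,"rx": 0,"ry": 0,"rz": 0,"jaw": 0},{"x": 0,"y": -0.004,"z": 0,"rx": 0,"ry": 0,"rz": 0,"jaw": 0},{"x": 0,"y": -0.004,"z": 0,"rx": 0,"ry": 0,"rz": 0,"jaw": 0}]'

```text
t: 17.88
position: [0.6803, -0.1262, 0.0163]
eef_rot: [3.138, -0.001, 0.064]
wrist_force: [0.4, -6.6, 0.2]
gripper_width: 0.0002
finger_force: 3.3
```

Request:
step_arm --motion '[{"x": 0,"y": 0.012,"z": 0,"rx": 0,"ry": 0,"rz": 0,"jaw": 0},{"x": 0,"y": 0.012,"z": -0.04,"rx": 0,"ry": 0,"rz": 0,"jaw": 0},{"x": -0.04,"y": -0.01,"z": -0.05,"rx": 0,"ry": 0,"rz": 0,"jaw": 0},{"x": -0.08,"y": -0.022,"z": -0.05,"rx": 0,"ry": 0,"rz": 0,"jaw": 0},{"x": -0.08,"y": -0.022,"z": -0.02,"rx": 0,"ry": 0,"rz": 0,"jaw": 0},{"x": -0.08,"y": -0.022,"z": 0,"rx": 0,"ry": 0,"rz": 0,"jaw": 0},{"x": -0.072,"y": -0.022,"z": 0,"rx": 0,"ry": 0,"rz": 0,"jaw": 0},{"x": -0.066,"y": -0.022,"z": 0,"rx": 0,"ry": 0,"rz": 0,"jaw": 0},{"x": -0.061,"y": -0.022,"z": 0,"rx": 0,"ry": 0,"rz": 0,"jaw": 0},{"x": -0.061,"y": -0.022,"z": 0,"rx": 0,"ry": 0,"rz": 0,"jaw": 0}]'

```text
t: 19.12
position: [0.6189, -0.105, 0.0163]
eef_rot: [3.141, -0.001, 0.067]
wrist_force: [-0.1, -0.9, -0.3]
gripper_width: -0.0001
finger_force: 0.0
```

Request:
step_arm --motion '[{"x": 0.002,"y": 0,"z": 0,"rx": 0,"ry": 0,"rz": 0,"jaw": 0},{"x": 0.003,"y": 0,"z": 0,"rx": 0,"ry": 0,"rz": 0,"jaw": 0},{"x": 0.003,"y": 0,"z": 0,"rx": 0,"ry": 0,"rz": 0,"jaw": 0}]'

```text
t: 19.5
position: [0.6206, -0.1049, 0.0159]
eef_rot: [-3.141, 0.0, 0.066]
wrist_force: [-0.5, 0.3, 2.0]
gripper_width: -0.0003
finger_force: 0.7
```

Request:
step_arm --motion '[{"x": 0.001,"y": 0,"z": 0,"rx": 0,"ry": 0,"rz": 0,"jaw": 0},{"x": 0.002,"y": 0,"z": 0,"rx": 0,"ry": 0,"rz": 0,"jaw": 0},{"x": 0.002,"y": 0,"z": 0,"rx": 0,"ry": 0,"rz": 0,"jaw": 0}]'

```text
t: 19.88
position: [0.6209, -0.1049, 0.0156]
eef_rot: [-3.141, 0.004, 0.066]
wrist_force: [-7.1, 0.7, 7.1]
gripper_width: 0.0001
finger_force: 4.5
```

Request:
step_arm --motion '[{"x": -0.01,"y": 0,"z": 0,"rx": 0,"ry": 0,"rz": 0,"jaw": 0},{"x": -0.01,"y": 0,"z": -0.06,"rx": 0,"ry": 0,"rz": 0,"jaw": 0},{"x": -0.03,"y": 0.02,"z": -0.12,"rx": 0,"ry": 0,"rz": 0,"jaw": 30},{"x": -0.06,"y": 0.06,"z": -0.17,"rx": 0,"ry": 0,"rz": 0,"jaw": 60},{"x": -0.09,"y": 0.1,"z": -0.17,"rx": 0,"ry": 0,"rz": 0,"jaw": 70},{"x": -0.12,"y": 0.14,"z": -0.17,"rx": 0,"ry": 0,"rz": 0,"jaw": 70},{"x": -0.15,"y": 0.18,"z": -0.17,"rx": 0,"ry": 0,"rz": 0,"jaw": 70},{"x": -0.18,"y": 0.22,"z": -0.17,"rx": 0,"ry": 0,"rz": 0,"jaw": 70},{"x": -0.205,"y": 0.25,"z": -0.17,"rx": 0,"ry": 0,"rz": 0,"jaw": 70},{"x": -0.205,"y": 0.25,"z": -0.17,"rx": 0,"ry": 0,"rz": 0,"jaw": 70}]'

```text
t: 21.12
position: [0.4321, -0.371, 0.1862]
eef_rot: [3.14, -0.0, 0.06]
wrist_force: [-0.1, 0.7, 0.0]
gripper_width: 0.0597
finger_force: 0.0
```

```bash
python3 look.py w7;python3 bay.py w7b 1 w
```

```text
[ 0.4338 -0.3689  0.1859] [ 3.1411e+00 -8.0000e-04  6.2900e-02] [-0.1  0.3  0.4] 21.2
green (array([ 434.2, -403.6]), array([100.3,  41. ]), -4.8, 5131, np.float64(8.7))
white (array([ 426.3, -402. ]), array([18.8, 16.8]), -4.3, 341, np.float64(15.2))
gold (array([ 477.4, -406.7]), array([9.5, 2.7]), -2.9, 49, np.float64(9.2))
[ 0.435  -0.3676  0.1858] [-3.1415e+00 -9.0000e-04  6.5700e-02] 21.2Traceback (most recent call last):
  File "bay.py", line 16, in <module>
    if __name__=="__main__": check(sys.argv[1],int(sys.argv[2]),sys.argv[3])
                             ~~~~~^^^^^^^^^^^^^^^^^^^^^^^^^^^^^^^^^^^^^^^^^^
  File "bay.py", line 12, in check
    n,l,st,_=cv2.connectedComponentsWithStats(m.astype(np.uint8)); k=1+np.argmax(st[1:,4])
                                                                       ~~~~~~~~~^^^^^^^^^^
    return _wrapfunc(a, 'argmax', axis=axis, out=out, **kwds)
    return bound(*args, **kwds)
ValueError: attempt to get argmax of an empty sequence
```

Request:
step_arm --motion '[{"x": -0.0103,"y": 0.0352,"z": 0.04,"rx": 0,"ry": 0,"rz": 5,"jaw": 70},{"x": -0.0103,"y": 0.0352,"z": 0.09,"rx": 0,"ry": 0,"rz": 8.4,"jaw": 70},{"x": -0.0103,"y": 0.0352,"z": 0.13,"rx": 0,"ry": 0,"rz": 8.4,"jaw": 65},{"x": -0.0103,"y": 0.0352,"z": 0.16,"rx": 0,"ry": 0,"rz": 8.4,"jaw": 65},{"x": -0.0103,"y": 0.0352,"z": 0.175,"rx": 0,"ry": 0,"rz": 8.4,"jaw": 65},{"x": -0.0103,"y": 0.0352,"z": 0.18,"rx": 0,"ry": 0,"rz": 8.4,"jaw": 65},{"x": -0.0103,"y": 0.0352,"z": 0.18,"rx": 0,"ry": 0,"rz": 8.4,"jaw": 50},{"x": -0.0103,"y": 0.0352,"z": 0.18,"rx": 0,"ry": 0,"rz": 8.4,"jaw": 40},{"x": -0.0103,"y": 0.0352,"z": 0.18,"rx": 0,"ry": 0,"rz": 8.4,"jaw": 40},{"x": -0.0103,"y": 0.0352,"z": 0.18,"rx": 0,"ry": 0,"rz": 8.4,"jaw": 40}]' --grip_force 40

```text
t: 22.48
position: [0.4277, -0.4039, 0.0071]
eef_rot: [3.141, -0.002, -0.08]
wrist_force: [-0.3, 2.1, 7.1]
gripper_width: 0.0363
finger_force: 40.0
```

Request:
step_arm --motion '[{"x": 0,"y": 0,"z": -0.02,"rx": 0,"ry": 0,"rz": 0,"jaw": 40},{"x": 0,"y": 0,"z": -0.06,"rx": 0,"ry": 0,"rz": 0,"jaw": 40},{"x": 0,"y": -0.02,"z": -0.11,"rx": 0,"ry": 0,"rz": 0,"jaw": 40},{"x": 0.03,"y": -0.06,"z": -0.14,"rx": 0,"ry": 0,"rz": 0,"jaw": 40},{"x": 0.05,"y": -0.11,"z": -0.15,"rx": 0,"ry": 0,"rz": -2,"jaw": 40},{"x": 0.08,"y": -0.16,"z": -0.15,"rx": 0,"ry": 0,"rz": -4,"jaw": 40},{"x": 0.11,"y": -0.21,"z": -0.15,"rx": 0,"ry": 0,"rz": -6,"jaw": 40},{"x": 0.14,"y": -0.26,"z": -0.15,"rx": 0,"ry": 0,"rz": -8.4,"jaw": 40},{"x": 0.16,"y": -0.31,"z": -0.15,"rx": 0,"ry": 0,"rz": -8.4,"jaw": 40},{"x": 0.18,"y": -0.36,"z": -0.15,"rx": 0,"ry": 0,"rz": -8.4,"jaw": 40}]' --grip_force 40

```text
t: 23.72
position: [0.6361, -0.0578, 0.1574]
eef_rot: [3.141, -0.002, 0.066]
wrist_force: [0.8, -1.2, -1.0]
gripper_width: 0.0361
finger_force: 40.1
```

Request:
step_arm --motion '[{"x": 0.015,"y": -0.04,"z": 0.02,"rx": 0,"ry": 0,"rz": 0,"jaw": 40},{"x": 0.011,"y": -0.062,"z": 0.06,"rx": 0,"ry": 0,"rz": 0,"jaw": 40},{"x": 0.011,"y": -0.062,"z": 0.08,"rx": 0,"ry": 0,"rz": 0,"jaw": 40},{"x": 0.011,"y": -0.062,"z": 0.08,"rx": 0,"ry": 0,"rz": 0,"jaw": 40},{"x": 0.011,"y": -0.062,"z": 0.08,"rx": 0,"ry": 0,"rz": 0,"jaw": 40}]'

```text
t: 24.35
position: [0.6432, 0.001, 0.0776]
eef_rot: [3.14, -0.003, 0.063]
wrist_force: [0.6, -0.5, 0.2]
gripper_width: 0.0362
finger_force: 40.2
```

```bash
python3 - <<'E'
from h import *
from bay import C
f=snap("wrist","w8"); P=cloud(f); H=hsv(f); np.savez("pics/w8.npz",**f); o=get_obs(); print(np.round(o["position"],4),o["eef_rot"])
th=np.radians(3.77); ex=np.array([np.cos(th),np.sin(th)]); ey=np.array([-ex[1],ex[0]])
z=P[...,2]; d=P[...,:2]*1000-C[2]
m=(H[...,0]>45)&(H[...,0]<85)&(H[...,1]>90)&(z>.05)
q=np.c_[d[m]@ex,d[m]@ey].astype(np.float32); print(cv2.minAreaRect(q),q.max(0),m.sum())
E
```

```text
[0.6433 0.0013 0.0777] [ 3.14083976e+00 -2.83081329e-03  6.36485317e-02]
((-68.39022064208984, -7.704524993896484), (67.96858978271484, 108.27452850341797), 89.6402587890625) [-14.340414  26.329477] 21505
```

```bash
python3 - <<'E'
from h import *
from bay import C
f=dict(np.load("pics/w8.npz")); P=cloud(f); H=hsv(f)
th=np.radians(3.77); ex=np.array([np.cos(th),np.sin(th)]); ey=np.array([-ex[1],ex[0]])
z=P[...,2]; d=P[...,:2]*1000-C[2]
m=(H[...,0]>45)&(H[...,0]<85)&(H[...,1]>90)&(z>.065)&(z<.095)
n,l,st,_=cv2.connectedComponentsWithStats(m.astype(np.uint8)); k=1+np.argmax(st[1:,4]); m=l==k; print(st[k])
q=np.c_[d[m]@ex,d[m]@ey].astype(np.float32); print(cv2.minAreaRect(q),q.max(0),q.min(0)); print(np.percentile(q,[.5,99.5],axis=0))
E
```

```text
[  258   145   122   265 21389]
((-72.27669525146484, -21.72055435180664), (39.958038330078125, 100.6603775024414), 89.68002319335938) [-21.935587   -1.6991992] [-122.536194  -41.979935]
[[-121.13700333  -41.41506897]
 [ -22.10790615   -2.14160041]]
```

Request:
step_arm --motion '[{"x": 0.015,"y": 0.005,"z": 0.02,"rx": 0,"ry": 0,"rz": -0.3,"jaw": 40},{"x": 0.015,"y": 0.005,"z": 0.045,"rx": 0,"ry": 0,"rz": -0.3,"jaw": 40},{"x": 0.015,"y": 0.005,"z": 0.059,"rx": 0,"ry": 0,"rz": -0.3,"jaw": 40},{"x": 0.015,"y": 0.005,"z": 0.061,"rx": 0,"ry": 0,"rz": -0.3,"jaw": 40},{"x": 0.018,"y": 0.002,"z": 0.061,"rx": 0,"ry": 0,"rz": -0.3,"jaw": 40},{"x": 0.021,"y": -0.0005,"z": 0.061,"rx": 0,"ry": 0,"rz": -0.3,"jaw": 40},{"x": 0.0225,"y": -0.002,"z": 0.061,"rx": 0,"ry": 0,"rz": -0.3,"jaw": 40},{"x": 0.0235,"y": -0.003,"z": 0.061,"rx": 0,"ry": 0,"rz": -0.3,"jaw": 40},{"x": 0.0235,"y": -0.003,"z": 0.061,"rx": 0,"ry": 0,"rz": -0.3,"jaw": 40}]' --grip_force 40

```text
t: 25.52
position: [0.6643, 0.0046, 0.0159]
eef_rot: [3.139, 0.002, 0.069]
wrist_force: [-7.6, -6.6, 9.8]
gripper_width: 0.0362
finger_force: 65.2
```

Request:
step_arm --motion '[{"x": 0,"y": 0,"z": 0,"rx": 0,"ry": 0,"rz": 0,"jaw": 45},{"x": -0.001,"y": 0.001,"z": 0,"rx": 0,"ry": 0,"rz": 0,"jaw": 55},{"x": -0.001,"y": 0.001,"z": 0,"rx": 0,"ry": 0,"rz": 0,"jaw": 65},{"x": -0.001,"y": 0.001,"z": -0.03,"rx": 0,"ry": 0,"rz": 0,"jaw": 65},{"x": 0.006,"y": 0.02,"z": -0.06,"rx": 0,"ry": 0,"rz": 0,"jaw": 30},{"x": 0.006,"y": 0.042,"z": -0.06,"rx": 0,"ry": 0,"rz": 0,"jaw": 0},{"x": 0.006,"y": 0.042,"z": -0.04,"rx": 0,"ry": 0,"rz": 0,"jaw": 0},{"x": 0.006,"y": 0.042,"z": -0.015,"rx": 0,"ry": 0,"rz": 0,"jaw": 0},{"x": 0.006,"y": 0.042,"z": 0,"rx": 0,"ry": 0,"rz": 0,"jaw": 0},{"x": 0.006,"y": 0.042,"z": 0,"rx": 0,"ry": 0,"rz": 0,"jaw": 0}]'

```text
t: 26.78
position: [0.6732, -0.0325, 0.013]
eef_rot: [-3.141, 0.003, 0.072]
wrist_force: [0.0, 0.1, -0.7]
gripper_width: 0.0002
finger_force: 0.0
```

Request:
step_arm --motion '[{"x": 0,"y": -0.006,"z": 0,"rx": 0,"ry": 0,"rz": 0,"jaw": 0},{"x": 0,"y": -0.011,"z": 0,"rx": 0,"ry": 0,"rz": 0,"jaw": 0},{"x": 0,"y": -0.014,"z": 0,"rx": 0,"ry": 0,"rz": 0,"jaw": 0},{"x": 0,"y": -0.016,"z": 0,"rx": 0,"ry": 0,"rz": 0,"jaw": 0},{"x": 0,"y": -0.016,"z": 0,"rx": 0,"ry": 0,"rz": 0,"jaw": 0}]'

```text
t: 27.4
position: [0.6731, -0.0214, 0.015]
eef_rot: [3.137, -0.0, 0.069]
wrist_force: [-0.5, -7.8, -0.4]
gripper_width: 0.0001
finger_force: 4.0
```

Request:
step_arm --motion '[{"x": 0,"y": 0.012,"z": 0,"rx": 0,"ry": 0,"rz": 0,"jaw": 0},{"x": 0,"y": 0.012,"z": -0.04,"rx": 0,"ry": 0,"rz": 0,"jaw": 0},{"x": -0.04,"y": -0.01,"z": -0.05,"rx": 0,"ry": 0,"rz": 0,"jaw": 0},{"x": -0.078,"y": -0.022,"z": -0.05,"rx": 0,"ry": 0,"rz": 0,"jaw": 0},{"x": -0.078,"y": -0.022,"z": -0.02,"rx": 0,"ry": 0,"rz": 0,"jaw": 0},{"x": -0.078,"y": -0.022,"z": -0.001,"rx": 0,"ry": 0,"rz": 0,"jaw": 0},{"x": -0.068,"y": -0.022,"z": -0.001,"rx": 0,"ry": 0,"rz": 0,"jaw": 0},{"x": -0.061,"y": -0.022,"z": -0.001,"rx": 0,"ry": 0,"rz": 0,"jaw": 0},{"x": -0.057,"y": -0.022,"z": -0.001,"rx": 0,"ry": 0,"rz": 0,"jaw": 0},{"x": -0.057,"y": -0.022,"z": -0.001,"rx": 0,"ry": 0,"rz": 0,"jaw": 0}]'

```text
t: 28.65
position: [0.6144, -0.0001, 0.0163]
eef_rot: [-3.141, 0.002, 0.071]
wrist_force: [-4.4, -0.2, 4.3]
gripper_width: -0.0003
finger_force: 2.9
```

Request:
step_arm --motion '[{"x": -0.01,"y": 0,"z": 0,"rx": 0,"ry": 0,"rz": 0,"jaw": 0},{"x": -0.01,"y": 0,"z": -0.05,"rx": 0,"ry": 0,"rz": 0,"jaw": 0},{"x": -0.01,"y": 0.02,"z": -0.1,"rx": 0,"ry": 0,"rz": 0,"jaw": 0},{"x": 0,"y": 0.04,"z": -0.14,"rx": 0,"ry": 0,"rz": 0,"jaw": 0},{"x": 0,"y": 0.05,"z": -0.14,"rx": 0,"ry": 0,"rz": 0,"jaw": 0},{"x": 0,"y": 0.05,"z": -0.14,"rx": 0,"ry": 0,"rz": 0,"jaw": 0}]'

```text
t: 29.4
position: [0.6177, -0.0501, 0.1555]
eef_rot: [-3.141, 0.0, 0.07]
wrist_force: [-0.0, 1.1, -1.2]
gripper_width: -0.0
finger_force: 0.0
```

```bash
python3 bay.py w9 1 w; python3 bay.py w9b 2 g
```

```text
[ 0.6173 -0.0491  0.1547] [-3.1409e+00  1.7000e-03  7.1300e-02] 29.4
((-43.93444061279297, -13.71513557434082), (111.9936752319336, 52.23603439331055), 0.08375711739063263) [ 352   25   91  184 9112]
[ 0.6172 -0.0485  0.1544] [-3.1408e+00  2.3000e-03  7.2100e-02] 29.5
((-50.03825759887695, -19.736753463745117), (99.95207977294922, 40.3455924987793), 0.06281941384077072) [ 205   46   70  162 7678]
```

View pics/w9.png

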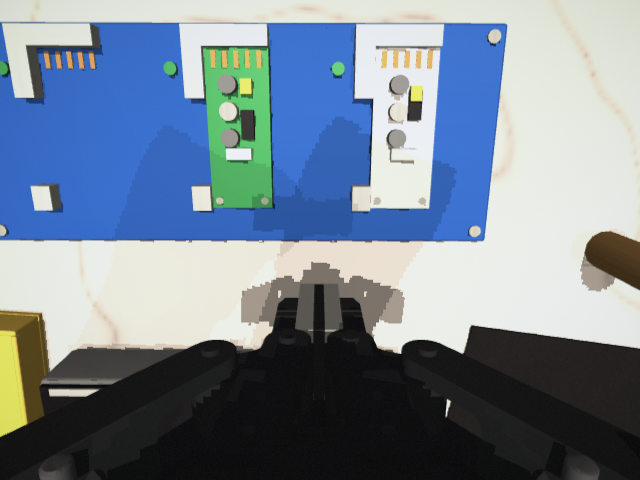

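Both boards are home: green at (240,128) in bay 2, white at (405,128) in bay 1, contacts at the far end. Next is the button.

Request:
step_arm --motion '[{"x": -0.03,"y": 0.006,"z": -0.02,"rx": 0,"ry": 0,"rz": 0,"jaw": 0},{"x": -0.07,"y": 0.014,"z": -0.04,"rx": 0,"ry": 0,"rz": 0,"jaw": 0},{"x": -0.11,"y": 0.024,"z": -0.05,"rx": 0,"ry": 0,"rz": 0,"jaw": 0},{"x": -0.145,"y": 0.03,"z": -0.05,"rx": 0,"ry": 0,"rz": 0,"jaw": 0},{"x": -0.1604,"y": 0.0325,"z": -0.05,"rx": 0,"ry": 0,"rz": 0,"jaw": 0},{"x": -0.1604,"y": 0.0325,"z": -0.05,"rx": 0,"ry": 0,"rz": 0,"jaw": 0},{"x": -0.1604,"y": 0.0325,"z": -0.05,"rx": 0,"ry": 0,"rz": 0,"jaw": 0}]'

```text
t: 30.38
position: [0.4621, -0.0926, 0.2058]
eef_rot: [3.141, -0.001, 0.073]
wrist_force: [0.3, -0.3, 0.0]
gripper_width: 0.0001
finger_force: 0.0
```

```bash
python3 - <<'E'
from h import *
f=snap("wrist","w10"); o=get_obs(); print(np.round(o["position"],4),o["eef_rot"],o["wrist_force"])
P=cloud(f); H=hsv(f); h,s,v=H[...,0],H[...,1],H[...,2]; z=P[...,2];ok=f["range_z"]>0
for k,m in dict(btn=ok&(h>45)&(h<85)&(s>90)&(z>.045)&(z<.08)&(P[...,0]<.52),
 tab=ok&(h>3)&(h<16)&(s>140)&(z>.1)&(z<.13),
 bar=ok&(z>.07)&(z<.085)&(P[...,1]<.02)&(P[...,1]>-.05)&(P[...,0]>.425)&(P[...,0]<.49)).items():
    if m.sum()>5: print(k,rect(P,m))
E
```

```text
[ 0.462  -0.0928  0.2058] [ 3.14068056e+00 -4.45033204e-04  7.29600222e-02] [ 0.34849527  0.28169204 -0.6954569 ]
btn (array([459.6, -92.4]), array([24.8, 24.5]), 83.0, 1103, np.float64(71.4))
tab (array([455. , -14.9]), array([44.3, 11.8]), -86.2, 1711, np.float64(110.3))
bar (array([436.8, -44.6]), array([6.8, 0.8]), 1.5, 12, np.float64(84.4))
```

Request:
step_arm --motion '[{"x": -0.002,"y": 0,"z": 0.05,"rx": 0,"ry": 0,"rz": 0,"jaw": 0},{"x": -0.002,"y": 0,"z": 0.1,"rx": 0,"ry": 0,"rz": 0,"jaw": 0},{"x": -0.002,"y": 0,"z": 0.125,"rx": 0,"ry": 0,"rz": 0,"jaw": 0},{"x": -0.002,"y": 0,"z": 0.133,"rx": 0,"ry": 0,"rz": 0,"jaw": 0},{"x": -0.002,"y": 0,"z": 0.138,"rx": 0,"ry": 0,"rz": 0,"jaw": 0},{"x": -0.002,"y": 0,"z": 0.142,"rx": 0,"ry": 0,"rz": 0,"jaw": 0},{"x": -0.002,"y": 0,"z": 0.144,"rx": 0,"ry": 0,"rz": 0,"jaw": 0},{"x": -0.002,"y": 0,"z": 0.144,"rx": 0,"ry": 0,"rz": 0,"jaw": 0}]'

```text
t: 31.42
position: [0.4592, -0.0936, 0.0652]
eef_rot: [-3.138, -0.002, 0.07]
wrist_force: [-15.0, 2.7, 47.9]
gripper_width: 0.0
finger_force: 23.8
```

Request:
step_arm --motion '[{"x": 0,"y": 0,"z": -0.01,"rx": 0,"ry": 0,"rz": 0,"jaw": 0},{"x": 0,"y": 0,"z": -0.06,"rx": 0,"ry": 0,"rz": 0,"jaw": 0},{"x": 0.02,"y": 0,"z": -0.1,"rx": 0,"ry": 0,"rz": 0,"jaw": 0},{"x": 0.07,"y": 0.01,"z": -0.12,"rx": 0,"ry": 0,"rz": 0,"jaw": 40},{"x": 0.12,"y": 0.015,"z": -0.12,"rx": 0,"ry": 0,"rz": 0,"jaw": 65},{"x": 0.165,"y": 0.02,"z": -0.1,"rx": 0,"ry": 0,"rz": 0.3,"jaw": 65},{"x": 0.195,"y": 0.0224,"z": -0.08,"rx": 0,"ry": 0,"rz": 0.3,"jaw": 65},{"x": 0.2108,"y": 0.0224,"z": -0.06,"rx": 0,"ry": 0,"rz": 0.3,"jaw": 65},{"x": 0.2108,"y": 0.0224,"z": -0.05,"rx": 0,"ry": 0,"rz": 0.3,"jaw": 65},{"x": 0.2108,"y": 0.0224,"z": -0.05,"rx": 0,"ry": 0,"rz": 0.3,"jaw": 65}]'

```text
t: 32.67
position: [0.6698, -0.1008, 0.1118]
eef_rot: [-3.142, 0.001, 0.066]
wrist_force: [-0.4, 0.6, -0.5]
gripper_width: 0.0551
finger_force: 0.0
```

```bash
python3 bay.py w11 1 w
```

```text
[ 0.6701 -0.1011  0.1126] [ 3.1416e+00 -4.0000e-04  6.5800e-02] 32.7
((-43.69511413574219, -13.578115463256836), (111.73920440673828, 51.71734619140625), 0.07219376415014267) [  257   107    99   194 10442]
```

View pics/w11.png

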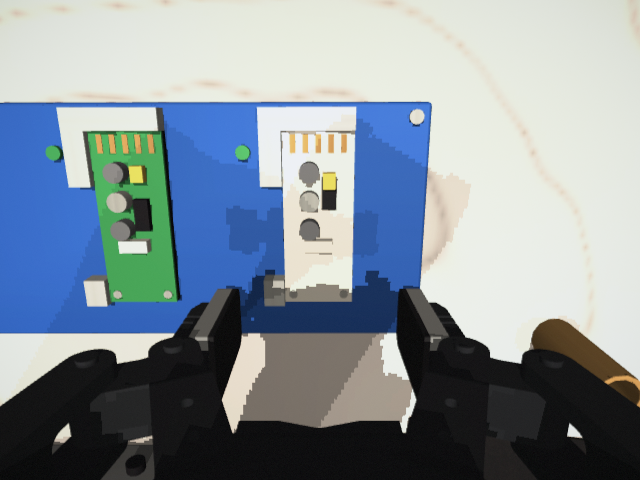

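Both boards are still home, and the fingers line up with the white board's finger gap. I'll grip the white board.

Request:
step_arm --motion '[{"x": 0.001,"y": -0.001,"z": 0.04,"rx": 0,"ry": 0,"rz": 0,"jaw": 65},{"x": 0.001,"y": -0.001,"z": 0.075,"rx": 0,"ry": 0,"rz": 0,"jaw": 65},{"x": 0.001,"y": -0.001,"z": 0.092,"rx": 0,"ry": 0,"rz": 0,"jaw": 65},{"x": 0.001,"y": -0.001,"z": 0.097,"rx": 0,"ry": 0,"rz": 0,"jaw": 65},{"x": 0.001,"y": -0.001,"z": 0.097,"rx": 0,"ry": 0,"rz": 0,"jaw": 50},{"x": 0.001,"y": -0.001,"z": 0.097,"rx": 0,"ry": 0,"rz": 0,"jaw": 40},{"x": 0.001,"y": -0.001,"z": 0.097,"rx": 0,"ry": 0,"rz": 0,"jaw": 40},{"x": 0.001,"y": -0.001,"z": 0.097,"rx": 0,"ry": 0,"rz": 0,"jaw": 40}]' --grip_force 40

```text
t: 33.72
position: [0.6731, -0.0986, 0.0173]
eef_rot: [-3.14, -0.003, 0.067]
wrist_force: [-1.8, 2.7, 7.6]
gripper_width: 0.0342
finger_force: 4.3
```

Request:
step_arm --motion '[{"x": 0,"y": 0,"z": 0,"rx": 0,"ry": 0,"rz": 0,"jaw": 50},{"x": 0,"y": 0,"z": 0,"rx": 0,"ry": 0,"rz": 0,"jaw": 65},{"x": -0.001,"y": 0,"z": 0,"rx": 0,"ry": 0,"rz": 0,"jaw": 65},{"x": -0.001,"y": 0,"z": 0.002,"rx": 0,"ry": 0,"rz": 0,"jaw": 65},{"x": -0.001,"y": 0,"z": 0.002,"rx": 0,"ry": 0,"rz": 0,"jaw": 65}]'

```text
t: 34.35
position: [0.6702, -0.0998, 0.0124]
eef_rot: [-3.142, 0.001, 0.066]
wrist_force: [0.6, 0.7, -0.5]
gripper_width: 0.0554
finger_force: 0.0
```

```bash
python3 - <<'E'
from h import *
f=snap("wrist","w12"); np.savez("pics/w12.npz",**f); o=get_obs(); print(o["position"],o["wrist_force"],o["gripper_width"])
cv2.imwrite("pics/w12c.png",f["pixels"][50:480,150:500])
E
```

```text
[ 0.67036063 -0.09982247  0.01256919] [0.1223485  0.12106475 0.02450253] 0.05554362363965578
```

View pics/w12c.png

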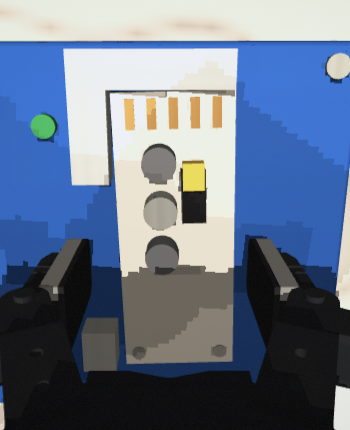

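The white board is still between the open fingers, at (180,220) in the crop and slightly askew. I'll regrip it.

Request:
step_arm --motion '[{"x": 0.0,"y": 0,"z": -0.001,"rx": 0,"ry": 0,"rz": 0,"jaw": 58},{"x": 0.0,"y": 0,"z": -0.001,"rx": 0,"ry": 0,"rz": 0,"jaw": 50},{"x": 0.0,"y": 0,"z": -0.001,"rx": 0,"ry": 0,"rz": 0,"jaw": 45},{"x": 0.0,"y": 0,"z": -0.001,"rx": 0,"ry": 0,"rz": 0,"jaw": 40},{"x": 0.0,"y": 0,"z": -0.001,"rx": 0,"ry": 0,"rz": 0,"jaw": 40},{"x": 0.0,"y": 0,"z": -0.001,"rx": 0,"ry": 0,"rz": 0,"jaw": 38},{"x": 0.0,"y": 0,"z": -0.001,"rx": 0,"ry": 0,"rz": 0,"jaw": 38}]' --grip_force 40

```text
t: 35.28
position: [0.6707, -0.1004, 0.0144]
eef_rot: [3.141, -0.001, 0.066]
wrist_force: [-0.7, -2.0, 5.3]
gripper_width: 0.038
finger_force: 39.6
```

Request:
step_arm --motion '[{"x": 0,"y": 0,"z": -0.02,"rx": 0,"ry": 0,"rz": 0,"jaw": 38},{"x": 0,"y": 0,"z": -0.06,"rx": 0,"ry": 0,"rz": 0,"jaw": 38},{"x": -0.01,"y": -0.01,"z": -0.11,"rx": 0,"ry": 0,"rz": 0,"jaw": 38},{"x": -0.03,"y": -0.05,"z": -0.15,"rx": 0,"ry": 0,"rz": 1,"jaw": 38},{"x": -0.05,"y": -0.1,"z": -0.16,"rx": 0,"ry": 0,"rz": 2,"jaw": 38},{"x": -0.07,"y": -0.15,"z": -0.16,"rx": 0,"ry": 0,"rz": 3,"jaw": 38},{"x": -0.09,"y": -0.2,"z": -0.16,"rx": 0,"ry": 0,"rz": 3.8,"jaw": 38},{"x": -0.11,"y": -0.25,"z": -0.16,"rx": 0,"ry": 0,"rz": 3.8,"jaw": 38},{"x": -0.13,"y": -0.3,"z": -0.16,"rx": 0,"ry": 0,"rz": 3.8,"jaw": 38},{"x": -0.15,"y": -0.35,"z": -0.16,"rx": 0,"ry": 0,"rz": 3.8,"jaw": 38}]' --grip_force 40

```text
t: 36.52
position: [0.4963, 0.2416, 0.1747]
eef_rot: [-3.14, 0.0, 0.0]
wrist_force: [1.0, -0.1, -0.7]
gripper_width: 0.0378
finger_force: 41.0
```

Request:
step_arm --motion '[{"x": -0.02,"y": -0.05,"z": 0,"rx": 0,"ry": 0,"rz": 0,"jaw": 38},{"x": -0.04,"y": -0.1,"z": 0,"rx": 0,"ry": 0,"rz": 0,"jaw": 38},{"x": -0.056,"y": -0.13,"z": 0.03,"rx": 0,"ry": 0,"rz": 0,"jaw": 38},{"x": -0.056,"y": -0.13,"z": 0.08,"rx": 0,"ry": 0,"rz": 0,"jaw": 38},{"x": -0.056,"y": -0.13,"z": 0.12,"rx": 0,"ry": 0,"rz": 0,"jaw": 38},{"x": -0.056,"y": -0.13,"z": 0.15,"rx": 0,"ry": 0,"rz": 0,"jaw": 38},{"x": -0.056,"y": -0.13,"z": 0.163,"rx": 0,"ry": 0,"rz": 0,"jaw": 38},{"x": -0.056,"y": -0.13,"z": 0.167,"rx": 0,"ry": 0,"rz": 0,"jaw": 38},{"x": -0.056,"y": -0.13,"z": 0.167,"rx": 0,"ry": 0,"rz": 0,"jaw": 38}]' --grip_force 40

```text
t: 37.65
position: [0.4422, 0.37, 0.0078]
eef_rot: [-3.14, -0.001, -0.0]
wrist_force: [0.1, -0.2, -1.0]
gripper_width: 0.0379
finger_force: 41.0
```

Request:
step_arm --motion '[{"x": 0,"y": 0,"z": 0.001,"rx": 0,"ry": 0,"rz": 0,"jaw": 45},{"x": 0,"y": 0,"z": 0.001,"rx": 0,"ry": 0,"rz": 0,"jaw": 55},{"x": 0,"y": 0,"z": -0.01,"rx": 0,"ry": 0,"rz": 0,"jaw": 65},{"x": 0,"y": 0,"z": -0.06,"rx": 0,"ry": 0,"rz": 0,"jaw": 65},{"x": 0.01,"y": 0.02,"z": -0.12,"rx": 0,"ry": 0,"rz": 0,"jaw": 65},{"x": 0.04,"y": 0.06,"z": -0.16,"rx": 0,"ry": 0,"rz": 0,"jaw": 65},{"x": 0.07,"y": 0.11,"z": -0.16,"rx": 0,"ry": 0,"rz": -1,"jaw": 65},{"x": 0.1,"y": 0.16,"z": -0.16,"rx": 0,"ry": 0,"rz": -2,"jaw": 65},{"x": 0.13,"y": 0.21,"z": -0.16,"rx": 0,"ry": 0,"rz": -3,"jaw": 65},{"x": 0.16,"y": 0.26,"z": -0.16,"rx": 0,"ry": 0,"rz": -3.8,"jaw": 65}]'

```text
t: 38.9
position: [0.6025, 0.1079, 0.1679]
eef_rot: [-3.141, -0.001, 0.067]
wrist_force: [-0.3, 0.1, 0.1]
gripper_width: 0.0555
finger_force: 0.0
```

Request:
step_arm --motion '[{"x": 0.03,"y": 0.05,"z": 0,"rx": 0,"ry": 0,"rz": 0,"jaw": 65},{"x": 0.055,"y": 0.1,"z": 0.03,"rx": 0,"ry": 0,"rz": 0,"jaw": 65},{"x": 0.055,"y": 0.109,"z": 0.06,"rx": 0,"ry": 0,"rz": 0,"jaw": 65},{"x": 0.055,"y": 0.109,"z": 0.06,"rx": 0,"ry": 0,"rz": 0,"jaw": 65},{"x": 0.055,"y": 0.109,"z": 0.06,"rx": 0,"ry": 0,"rz": 0,"jaw": 65}]'

```text
t: 39.52
position: [0.6642, 0.0056, 0.1082]
eef_rot: [-3.141, -0.001, 0.068]
wrist_force: [0.5, -0.1, 0.0]
gripper_width: 0.0552
finger_force: 0.0
```

```bash
python3 bay.py w13 2 g
```

```text
[0.6645 0.0059 0.1085] [-3.1408e+00 -2.1000e-03  6.8200e-02] 39.6
((-50.111141204833984, -19.738340377807617), (99.57109069824219, 39.810142517089844), 0.06735409051179886) [ 284  135   75  172 9151]
```

Descend a bit lower this time (to z=0.0135) and close gradually.

Request:
step_arm --motion '[{"x": 0,"y": 0,"z": 0.04,"rx": 0,"ry": 0,"rz": 0,"jaw": 65},{"x": 0,"y": 0,"z": 0.075,"rx": 0,"ry": 0,"rz": 0,"jaw": 65},{"x": 0,"y": 0,"z": 0.09,"rx": 0,"ry": 0,"rz": 0,"jaw": 65},{"x": 0,"y": 0,"z": 0.095,"rx": 0,"ry": 0,"rz": 0,"jaw": 65},{"x": 0,"y": 0,"z": 0.095,"rx": 0,"ry": 0,"rz": 0,"jaw": 55},{"x": 0,"y": 0,"z": 0.095,"rx": 0,"ry": 0,"rz": 0,"jaw": 48},{"x": 0,"y": 0,"z": 0.095,"rx": 0,"ry": 0,"rz": 0,"jaw": 42},{"x": 0,"y": 0,"z": 0.095,"rx": 0,"ry": 0,"rz": 0,"jaw": 38},{"x": 0,"y": 0,"z": 0.095,"rx": 0,"ry": 0,"rz": 0,"jaw": 38},{"x": 0,"y": 0,"z": 0.095,"rx": 0,"ry": 0,"rz": 0,"jaw": 38}]' --grip_force 40

```text
t: 40.83
position: [0.6647, 0.0043, 0.0135]
eef_rot: [-3.141, -0.002, 0.066]
wrist_force: [-1.5, 0.6, 5.3]
gripper_width: 0.038
finger_force: 39.7
```

Request:
step_arm --motion '[{"x": 0,"y": 0,"z": -0.02,"rx": 0,"ry": 0,"rz": 0,"jaw": 38},{"x": 0,"y": 0,"z": -0.06,"rx": 0,"ry": 0,"rz": 0,"jaw": 38},{"x": 0,"y": -0.01,"z": -0.11,"rx": 0,"ry": 0,"rz": 0,"jaw": 38},{"x": -0.03,"y": -0.05,"z": -0.15,"rx": 0,"ry": 0,"rz": 1,"jaw": 38},{"x": -0.06,"y": -0.09,"z": -0.16,"rx": 0,"ry": 0,"rz": 2,"jaw": 38},{"x": -0.1,"y": -0.13,"z": -0.16,"rx": 0,"ry": 0,"rz": 3,"jaw": 38},{"x": -0.14,"y": -0.17,"z": -0.16,"rx": 0,"ry": 0,"rz": 3.8,"jaw": 38},{"x": -0.18,"y": -0.21,"z": -0.16,"rx": 0,"ry": 0,"rz": 3.8,"jaw": 38},{"x": -0.208,"y": -0.245,"z": -0.16,"rx": 0,"ry": 0,"rz": 3.8,"jaw": 38},{"x": -0.208,"y": -0.245,"z": -0.13,"rx": 0,"ry": 0,"rz": 3.8,"jaw": 38}]' --grip_force 40

```text
t: 42.08
position: [0.4386, 0.2403, 0.144]
eef_rot: [-3.135, -0.002, 0.008]
wrist_force: [0.8, 0.3, -1.2]
gripper_width: 0.0379
finger_force: 40.8
```

Request:
step_arm --motion '[{"x": 0,"y": 0,"z": 0.03,"rx": 0,"ry": 0,"rz": 0,"jaw": 38},{"x": 0,"y": 0,"z": 0.07,"rx": 0,"ry": 0,"rz": 0,"jaw": 38},{"x": 0,"y": 0,"z": 0.11,"rx": 0,"ry": 0,"rz": 0,"jaw": 38},{"x": 0,"y": 0,"z": 0.13,"rx": 0,"ry": 0,"rz": 0,"jaw": 38},{"x": 0,"y": 0,"z": 0.136,"rx": 0,"ry": 0,"rz": 0,"jaw": 38},{"x": 0,"y": 0,"z": 0.136,"rx": 0,"ry": 0,"rz": 0,"jaw": 38}]'

```text
t: 42.82
position: [0.4406, 0.2353, 0.0067]
eef_rot: [-3.141, -0.001, -0.0]
wrist_force: [0.2, 1.6, -1.7]
gripper_width: 0.0379
finger_force: 40.8
```

Request:
step_arm --motion '[{"x": 0,"y": 0,"z": 0.001,"rx": 0,"ry": 0,"rz": 0,"jaw": 45},{"x": 0,"y": 0,"z": 0.001,"rx": 0,"ry": 0,"rz": 0,"jaw": 55},{"x": 0,"y": 0,"z": -0.01,"rx": 0,"ry": 0,"rz": 0,"jaw": 65},{"x": 0,"y": 0,"z": -0.06,"rx": 0,"ry": 0,"rz": 0,"jaw": 65},{"x": 0,"y": 0,"z": -0.12,"rx": 0,"ry": 0,"rz": 0,"jaw": 65},{"x": 0,"y": -0.03,"z": -0.18,"rx": 0,"ry": 0,"rz": 0,"jaw": 65},{"x": 0,"y": -0.06,"z": -0.22,"rx": 0,"ry": 0,"rz": 0,"jaw": 65},{"x": 0,"y": -0.06,"z": -0.22,"rx": 0,"ry": 0,"rz": 0,"jaw": 65}]'

```text
t: 43.82
position: [0.4413, 0.2989, 0.2297]
eef_rot: [-3.136, -0.005, 0.004]
wrist_force: [-0.1, -0.3, -0.9]
gripper_width: 0.0552
finger_force: 0.0
```

```bash
python3 - <<'E'
from h import *
f=snap("wrist","w14"); P=cloud(f); H=hsv(f); h,s,v=H[...,0],H[...,1],H[...,2]; z=P[...,2]; ok=(P[...,1]>.15)&(P[...,1]<.46)&(P[...,0]<.53)
print(rect(P,ok&(h>45)&(h<85)&(s>90)&(z<.05)),rect(P,ok&(s<40)&(v>110)&(z>.005)&(z<.05)))
snap("side","s14")
E
```

```text
(array([448., 236.]), array([99.6, 40.9]), -0.0, 4090, np.float64(9.7)) (array([450.8, 370.7]), array([99.3, 40. ]), -0.1, 4651, np.float64(9.8))
```

View pics/w14.png

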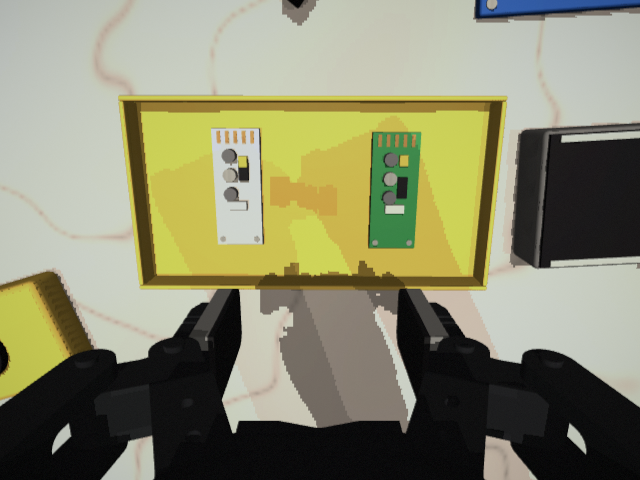

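View pics/s14.png

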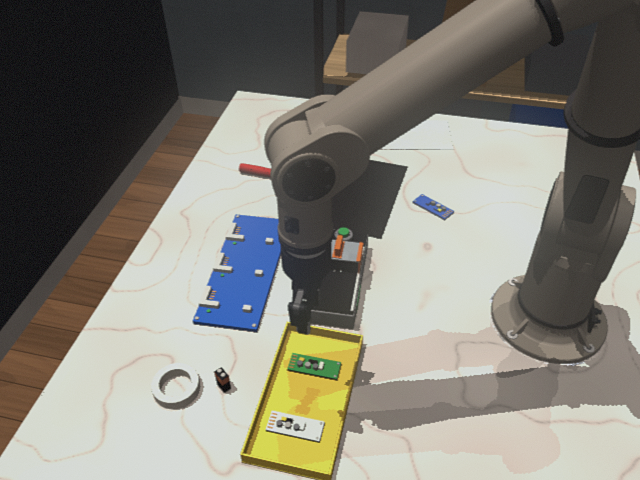

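Both boards lie flat and apart on the tote floor: white at (237,186), green at (395,190) in the wrist view. The side view shows the guard closed at (345,250), the other things in place and the mat empty. Handing in.

```bash
python3 -c "
from rig import arm
print(arm.close_job())"
```

```text
the job is handed in; nothing more can be done
None
```

I've handed the job in, with no verdict back yet: knob on the mark, guard closed, the green and white boards (red was absent) seated in their bays, button pressed to its stop with about 48 N at the wrist, and both boards now flat and apart in the tote.

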